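# Put the magnet toys back on the strip and the watering can by the plant

## Task

Tidy the play shelf: on the steel strip lay the horseshoe magnet flat in the middle with the big tin fish to its left and the small tin fish to its right (left and right as seen from the robot), all three lengthwise along the strip, centred across its width, wholly on it and not touching one another. Then lay the steel spanner flat across the magnet's two poles, its middle over the gap between them, as its keeper, touching neither fish, and stand the watering can upright on the drip tray's free front part, in front of the plant pot. Leave the wooden car, ring and stacking tower where they are, and let go of everything.

Things in the scene. Friction and masses are not known exactly. Their poses are not given: they have to be found in the camera images.
- big_fish: the larger of two blue enamelled tin fish, lying flat: 95 long, 40 wide, 14 thick. Origin at the middle of its length, on its underside; x runs along it to the nose (the eyes are at that end, the white tail fin at the other), z up. Its sides are parallel, 40 apart, from 12 behind to 14 ahead of the origin. 60 g.
- small_fish: the smaller fish, the same shape and paint: 65 long, 27 wide, 14 thick. Origin and axes as the big one's; sides parallel, 27 apart, from 8 behind to 9 ahead of the origin. 30 g.
- magnet: red horseshoe magnet lying flat, bare steel poles: 64 long, 52 wide, 16 thick. Origin at the middle of that outline, on its underside; x along the legs to the poles (end faces at x = +32), z up. Legs 16 wide, 20 apart; outer sides straight, 52 apart, from x = -6 to +32; the bow is at -x. The bare poles are the last 12 of the legs. About 220 g; no magnetic pull to be felt.
- spanner: dark steel toy spanner with an open jaw at both ends, lying flat: 116 long, 9 thick throughout, shank 16 wide (62 long), heads 34 wide. Origin at its middle, on its underside; x along it, z up. About 120 g.
- watering_can: lime toy watering can, standing. Round body, 64 across its foot, 54 across its open top, 62 high. A stiff strap handle bridges the mouth along x: level top bar 44 long (x -22 to +22), 12 wide (in y), 8 thick, its top 102 high, free below. The spout points to x, reaching 68 from the axis at height 78. Origin under the middle of the foot, z up. 90 g.
- strip: flat steel strip on black rubber backing, fixed on the shelf top: 300 long, 60 wide, top 6 above the shelf, a screw head near each end. Origin at its middle, on the underside; y runs along it to its left end (as the robot sees it), x across it away from the robot, z up.
- drip_tray: terracotta drip tray, fixed, 242 by 116, a white pot with a succulent at its back; floor 4 thick, rim 14 high, 4 thick. Origin under the middle of the free front part; x towards the pot, z up. Inside of rim at x = -54, y = -54 and +54. Pot axis at x = +125, pot 104 across its brim, brim 84 and leaves about 130 above the shelf.
- car: small wooden toy car, 48 by 30, 29 high, loose; to be left alone. Origin at the middle of its underside.
- ring: loose wooden ring lying flat, 44 across, 14 high; to be left alone. Origin at the middle of its underside.
- tower: wooden stacking tower, base 90 across, 112 high, loose; to be left alone. Origin at the middle of its underside.
There are look-alikes about, which are no part of the job. What is shaped like the small_fish but green or red is not meant.

How it is judged:
At the end, for the whole second after the job is handed in: On strip, flat, aligned within 0.2 rad, 12 mm across: magnet at its middle (15 mm), big fish 65-110 mm left, small 50-122 mm right, not touching magnet or spanner. Spanner flat across poles (8-34 mm poleward, 15 mm sideways, 0.25 rad). Can flat on tray, in front of pot, inside rim. All at rest (x of magnet in the frame of strip between -0.012 and 0.012 m and y of magnet in the frame of strip between -0.015 and 0.015 m and z of magnet in the frame of strip between 0.003 and 0.009 m and angle between each of magnet, big_fish, small_fish, spanner's own z axis and vertical below 0.1 rad and angle between the x axis of each of magnet, big_fish, small_fish and the y axis of strip, either way round below 0.2 rad and x of big_fish in the frame of strip between -0.012 and 0.012 m and y of big_fish in the frame of strip between 0.065 and 0.11 m and z of big_fish in the frame of strip between 0.003 and 0.009 m and contact force between each of big_fish, small_fish and magnet below 0.02 N and contact force between each of big_fish, small_fish and spanner below 0.02 N and x of small_fish in the frame of strip between -0.012 and 0.012 m and y of small_fish in the frame of strip between -0.122 and -0.05 m and z of small_fish in the frame of strip between 0.003 and 0.009 m and x of spanner in the frame of magnet between 0.008 and 0.034 m and y of spanner in the frame of magnet between -0.015 and 0.015 m and z of spanner in the frame of magnet between 0.013 and 0.019 m and angle between the x axis of spanner and the y axis of magnet, either way round below 0.25 rad and x of watering_can in the frame of drip_tray between -0.026 and 0.048 m and y of watering_can in the frame of drip_tray between -0.026 and 0.026 m and z of watering_can in the frame of drip_tray between 0.001 and 0.007 m and angle between watering_can's own z axis and vertical below 0.08 rad and linear speed of each of big_fish, small_fish, magnet, spanner, watering_can below 0.01 m/s).
It fails at once if the wooden car, ring or tower is pushed more than 25 mm from its place or the tower tipped (distance of any of car, ring, tower from where it was at the start of the episode above 0.025 m or angle between tower's own z axis and vertical above 0.5 rad).
It also fails if it takes over 112 s, if anything falls off the work surface, if the arm or the gripper's body presses on something with over 40 N, if the wrist force passes 120 N, or if a joint passes its speed limit or range.

## Robot

A 6-joint arm with a two-finger parallel gripper is mounted at the origin on the work surface. World frame = base frame: x ahead of the robot, y to its left, z up, the work surface at z = 0. Lengths are in m, angles in rad, forces in N, time in s.
With the tool pointing down it reaches from about 0.3 to 0.875 m from the base axis. Payload 6.4 kg.
Tool frame: the origin (TCP) lies on the centre line of the jaws, within the pads' length; the fingertips stand 25 mm ahead of it and the grasp point (between the pads) lies 6 mm ahead of it (ctrl.tip_reach is the distance from the TCP to the fingertips, in m); z points along the fingers, y is the line along which they close (so a half turn about z gives the same grasp; the last joint's range is limited). The gripper opens to 85 mm and grips with 20 to 120 N. Pads are 22 mm wide; open, the fingers measure 114 mm over their backs; the gripper's body (76 mm by 85 mm) begins 54 mm behind the grasp point. The pads swing forward as they close: fully open they stand 13 mm farther back than shut.
Start: joints at [-1.387, 0.181, 1.607, -0, 1.354, -0.206], TCP at [0.219, -0.532, 0.225] pointing down, gripper open.
Joint ranges: [-2.99, 2.99], [-0.89, 2.07], [0.3, 2.58], [-1.14, 4.28], [0, 2.63], [-3.12, 3.12]. Speed limits (rad/s): [2.57, 2.57, 3.01, 3.14, 3.14, 3.14].

## Interface

Orientations are given as a unit quaternion [w, x, y, z].
In Python, from bench import ctrl gives the robot as it stands.
- The arm moves only by the tool servo_tool, never from a script. Its argument "motion" is a list that holds one entry, the list of rows, each a list of 5 numbers: the shift along the tool's x, y, z in cm, then the turn about the tool's z in degrees, then the closure, from -1 (fully open) to 1 (shut). In form: [[[dx, dy, dz, twist, claw], ...]]. A call has 1 to 5 rows; each row is the pose to reach, as a shift and turn from the pose commanded when the call began, along the tool's axes at that moment; what a row does not reach only later rows make up. A row lasts 1/10 s, in which the tool goes at most 50 mm and 8.59 degrees, less where a joint would pass 70% of its speed; a pose out of reach is approached as far as the arm can. A call with a gripper value outside its range is refused whole. The fingers move at their own pace and stop on an object; the grip force is fixed at half the most. Time passes only in rows, so rows that repeat a pose let the fingers close. It gives the time, the measured TCP pose, the force, the opening and the grip force at its end, in the units of the state.
- ctrl.get_obs(): the state, without advancing time (a new reading comes with each control period).
- ctrl.camera(name): name is "scene" or "top" or "wrist"; returns a dict with "pixels" (400x640x3 uint8, red, green, blue), "depth" (400x640 float32, m along the optical axis (not along the pixel's ray), 0 where there is no reading), "fx", "fy", "cx", "cy" (pixels), "k1" (the pictures are not rectified: a ray, as slopes to the right and down, at radius r is drawn at 1 + k1 r^2 times it, then the intrinsics apply), "R" (3x3) and "t" (3): a world point X has camera coordinates R X + t; the wrist camera has in their place "hand_eye" (4x4, takes a point from camera to tool coordinates, whose origin is the TCP and whose axes are the flange's). Camera axes: x right, y down, z forward; pixel columns grow to the right and rows downward; lengths in m; the calibration is good to about 2 mm. A picture is of the moment at which its call begins: read the wrist's pose just before it.
- ctrl.hand_in(): hands the job in; it is judged then, once.
The state is a dict: "time_s": time; "q": joint angles; "dq": joint speeds; "joint_efforts": joint torques, N m; "eef_pos": TCP position; "eef_rot": TCP orientation; "wrist_force": force on the tool from outside, world axes, zero at the start; "torque": the same for the moment, N m; "opening": opening from 0.0 (shut) to 1.0 (fully open); "grasp_force": force on a finger pad.
Only numpy, scipy, OpenCV 4.12 (cv2) and the standard library are available. Lean on these libraries where they do the work, as an engineer would, in place of code of your own. Each camera call takes 0.05 s, during which the arm holds its last target. There are 200 camera calls.

## Working session

There is one attempt and no reset: what is moved stays moved. The work goes in short steps, Python scripts to look and compute and a tool call to move; the robot and the scene stay as the last step left them, time stands still between calls to the robot, and variables do not carry over. Pictures are saved under pics/ and viewed, at most 15 in all, crops included, and the job is handed in when it is done.

Besides the shell and the picture viewer there is one more tool, called after "Request:" as a command line: name --argument value ..., lists and objects as JSON in quotes. servo_tool: Moves the arm, as the interface text tells. Its arguments: {"type":"object","properties":{"motion":{"type":"array"}},"required":["motion"]}

```bash
ls; mkdir -p pics; cat > h.py <<'E'
import numpy as np, cv2
from bench import ctrl
from scipy.spatial.transform import Rotation as Ro
def save(c,n): cv2.imwrite(f'pics/{n}.png',cv2.cvtColor(c['pixels'],cv2.COLOR_RGB2BGR))
def grab(name):
    o=ctrl.get_obs(); c=ctrl.camera(name); c['k1']=c.get('k1',0)
    if name=='wrist':
        q=o['eef_rot']; Rt=Ro.from_quat([q[1],q[2],q[3],q[0]]).as_matrix(); H=np.array(c['hand_eye'])
        Rw=Rt@H[:3,:3]; tw=Rt@H[:3,3]+np.array(o['eef_pos'])
    else:
        Rw=np.array(c['R']).T; tw=-Rw@np.array(c['t'])
    c['Rw'],c['tw']=Rw,tw
    return c
def rays(c,uv):
    uv=np.asarray(uv,float).reshape(-1,2)
    K=np.array([[c['fx'],0,c['cx']],[0,c['fy'],c['cy']],[0,0,1.]])
    p=cv2.undistortPoints(uv.reshape(-1,1,2),K,np.array([c['k1'],0,0,0.])).reshape(-1,2)
    return np.c_[p,np.ones(len(p))]@c['Rw'].T
def onz(c,uv,z):
    d=rays(c,uv); return c['tw']+d*((z-c['tw'][2])/d[:,2])[:,None]
def dep(c,uv):
    uv=np.asarray(uv).reshape(-1,2).astype(int); return c['tw']+rays(c,uv)*c['depth'][uv[:,1],uv[:,0]][:,None]
def proj(c,X):
    p=(np.asarray(X).reshape(-1,3)-c['tw'])@c['Rw']; s=p[:,:2]/p[:,2:]; s=s*(1+c['k1']*(s**2).sum(1,keepdims=True))
    return s*[c['fx'],c['fy']]+[c['cx'],c['cy']]
def cloud(c):
    v,u=np.mgrid[:400,:640]; uv=np.c_[u.ravel(),v.ravel()]; return dep(c,uv).reshape(400,640,3)
E
python3 - <<'E'
from h import *
for n in('scene','top'):
    c=grab(n);save(c,n+'0');print(n,c['tw'].round(3),c['Rw'].round(2).tolist(),c['fx'],c['k1'])
    P=cloud(c);print((c['depth']>0).mean())
print(ctrl.get_obs())
E
```

```text
pics
scene [ 0.93  -0.556  1.057] [[0.79, 0.49, -0.37], [0.61, -0.62, 0.49], [0.01, -0.61, -0.79]] 479.5218359562405 0.045096677961832296
0.995875
top [0.309 0.058 1.41 ] [[-0.02, -0.99, 0.12], [-1.0, 0.02, -0.0], [0.0, -0.12, -0.99]] 511.12017219745707 -0.027371022602477514
0.995921875
{'time_s': 0.1, 'q': array([-1.38729653e+00,  1.81479562e-01,  1.60788868e+00,  1.45518993e-05,
        1.35381754e+00, -2.06298067e-01]), 'dq': array([ 8.12933144e-05, -2.29361511e-03, -1.89972962e-03,  1.22357229e-03,
       -1.12215732e-05, -1.32895787e-03]), 'joint_efforts': array([ 6.68867360e-04, -4.45878017e+01, -3.52236021e+01, -2.74971662e-04,
        4.18320749e-03, -6.30895101e-06]), 'eef_pos': array([ 0.21842893, -0.5313543 ,  0.2244764 ]), 'eef_rot': array([-7.96426697e-04,  9.81067241e-01,  1.93665778e-01,  1.61835252e-05]), 'wrist_force': array([ 0.12763244, -0.40326767,  0.37205498]), 'torque': array([-0.00318617,  0.0514861 , -0.01066199]), 'grasp_force': 0.0, 'opening': 0.9983986377774812}
```

View pics/top0.png

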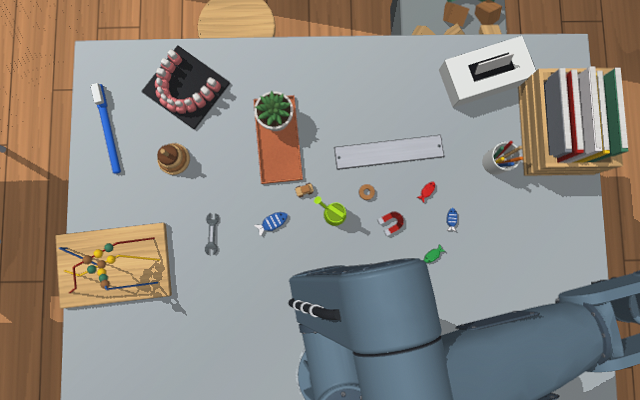

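View pics/scene0.png

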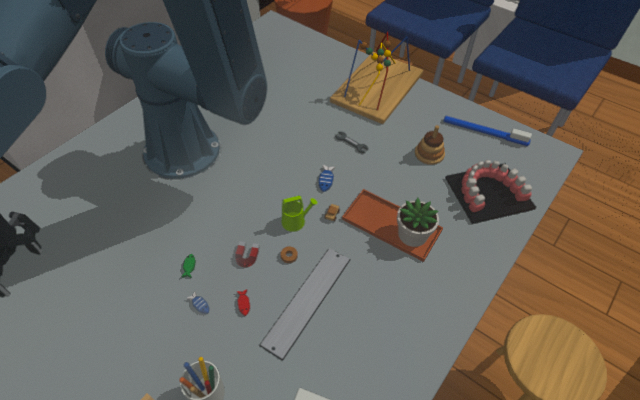

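The top view shows blue fish at (272,222) big and (453,219) small, plus the magnet (392,223), spanner (212,234), can (335,212), strip (389,152), tray (280,150), car (304,190), ring (367,192) and tower (172,158). In the scene view the big fish is at (326,178), the small fish at (199,303), the magnet at (246,255) and the spanner at (351,141).

Could be taken for the small fish: blue (453,219), red (428,190), green (433,255). Blue is the one. The big fish is (272,222), longer than (453,219).

```bash
python3 - <<'E'
from h import *
cs={n:grab(n) for n in('top','scene')}
Tt=cs['top'];
cv2.imwrite('pics/crop1.png',cv2.resize(cv2.cvtColor(Tt['pixels'],cv2.COLOR_RGB2BGR)[130:270,190:480],None,fx=2.7,fy=2.7,interpolation=cv2.INTER_CUBIC))
# coarse by depth: points above table inside windows of the top view
P={n:cloud(c) for n,c in cs.items()}
for n in P:
    print(n,'table z',np.median(P[n][...,2][(abs(P[n][...,0]-.45)<.1)&(abs(P[n][...,1])<.3)]))
win=dict(big=(250,205,292,240),small=(442,203,464,235),magnet=(376,207,408,238),spanner=(202,210,222,258),can=(310,193,350,228),car=(294,181,315,199),ring=(357,182,378,202),strip=(330,132,448,172),tower=(155,140,190,177),tray=(250,125,306,186))
for k,(a,b,c,d) in win.items():
    p=P['top'][b:d,a:c].reshape(-1,3); m=p[:,2]>.004; q=p[m]; 
    if len(q)<5: print(k,'few',p.mean(0).round(3));continue
    r=cv2.minAreaRect(q[:,:2].astype(np.float32)*1000)
    # same in scene: points near
    s=P['scene'].reshape(-1,3); ctr=np.array(r[0])/1000
    w=s[(np.hypot(*(s[:,:2]-ctr).T)<max(r[1])/1800)&(s[:,2]>.004)]
    print(k,'top',np.round(r[0]),np.round(r[1]),round(r[2]),'z',np.percentile(q[:,2],[50,95]).round(4),'scene',w[:,:2].mean(0).round(3),np.percentile(w[:,2],[50,95]).round(4),len(q),len(w))
E
```

```text
top table z -0.00024167546437903198
scene table z 0.002543105481748187
big top [394. 141.] [207. 118.] 74 z [0.0125 0.018 ] scene [0.404 0.149] [0.0062 0.0239] 431 898
small top [ 384. -146.] [ 92. 424.] 8 z [0.0117 0.0174] scene [ 0.325 -0.116] [0.405  0.6532] 206 17847
magnet top [384. -67.] [ 94. 275.] 12 z [0.0145 0.0199] scene [ 0.317 -0.032] [0.423  0.5869] 338 8862
spanner top [375. 214.] [314. 126.] 89 z [0.0077 0.013 ] scene [0.365 0.186] [0.0073 0.442 ] 313 2636
can top [397.  18.] [108. 176.] 89 z [0.0495 0.1028] scene [0.424 0.007] [0.0255 0.1019] 478 1169
car top [418.  62.] [211.  54.] 17 z [0.0191 0.0314] scene [0.437 0.046] [0.017  0.0993] 191 1637
ring top [485. -88.] [53. 48.] 89 z [0.0123 0.0179] scene [ 0.491 -0.088] [0.0148 0.0183] 180 225
strip top [552. -80.] [250. 499.] 34 z [0.0064 0.011 ] scene [ 0.518 -0.062] [0.0085 0.5623] 1532 15067
tower top [492. 267.] [543. 124.] 62 z [0.0482 0.0787] scene [0.527 0.221] [0.0137 0.3907] 857 12140
tray top [494. 153.] [385. 160.] 5 z [0.007 0.081] scene [0.534 0.125] [0.0076 0.1026] 1110 5635
```

View pics/crop1.png

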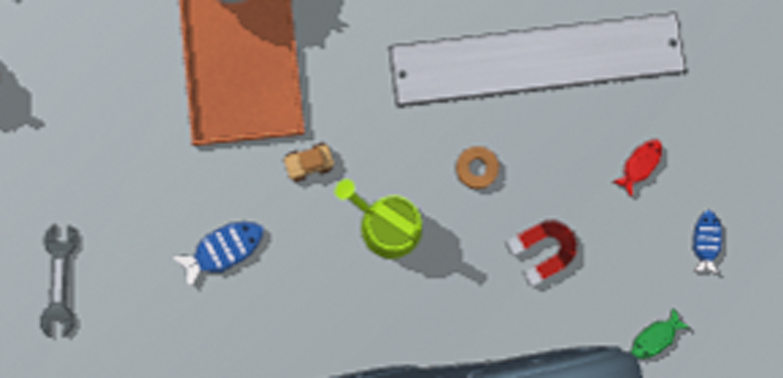

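The crop confirms blue striped fish with white tails: the big one at (225,250) and the small one at (707,240). The red (640,165) and green (660,335) fish are decoys. Next, measure by colour masks in both views.

```bash
cat >> h.py <<'E'
def masks(c):
    hsv=cv2.cvtColor(c['pixels'],cv2.COLOR_RGB2HSV).astype(int); h,s,v=[hsv[...,i] for i in range(3)]
    return dict(blue=(h>100)&(h<128)&(s>110)&(v>60),red=((h<6)|(h>174))&(s>140)&(v>60),lime=(h>30)&(h<45)&(s>150),green=(h>50)&(h<80)&(s>110),
      dark=(v<115)&(s<90),bright=(s<45)&(v>178),orange=(h>4)&(h<14)&(s>110),wood=(h>9)&(h<24)&(s>90))
def blobs(m,win=None,amin=25,k=3):
    m=m.astype(np.uint8)*255
    if win is not None:
        w=np.zeros_like(m); w[win[1]:win[3],win[0]:win[2]]=1; m*=w
    if k: m=cv2.morphologyEx(m,cv2.MORPH_CLOSE,np.ones((k,k)))
    cn,_=cv2.findContours(m,cv2.RETR_EXTERNAL,cv2.CHAIN_APPROX_NONE)
    return sorted([x for x in cn if cv2.contourArea(x)>amin],key=cv2.contourArea,reverse=True)
def rect(c,cn,z):
    X=onz(c,cn.reshape(-1,2),z)[:,:2]*1000
    (x,y),(w,h),a=cv2.minAreaRect(X.astype(np.float32))
    if w<h: w,h,a=h,w,a+90
    return round(x,1),round(y,1),round(w,1),round(h,1),round((a+90)%180-90,1)   # a: long axis angle in world
E
python3 - <<'E'
from h import *
spec=[('blue',.014,'blue'),('red',.016,'red'),('lime',.06,'lime'),('orange',.014,'orange')]
for n in('top','scene'):
    c=grab(n);M=masks(c)
    for nm,z,k in spec:
        for b in blobs(M[k])[:6]:
            r=rect(c,b,z)
            if .2<r[0]/1000<.8 and abs(r[1])<350: print(n,nm,r,'px',b.reshape(-1,2).mean(0).round(),cv2.contourArea(b))
    if n=='top':
        for b in blobs(M['bright'],(325,125,455,180),300): print('strip',rect(c,b,.006))
        for b in blobs(M['dark'],(198,205,226,262),60): print('spanner',rect(c,b,.009))
        cl=cloud(c);print('strip z',np.median(cl[148:156,360:420,2]),'tray z',np.median(cl[150:170,272:288,2]))
E
```

```text
top blue (410.2, 169.2, 72.3, 38.5, -61.0) px [274. 221.] 271.0
top blue (413.5, -316.6, 47.1, 24.8, -2.7) px [452. 217.] 124.5
top red (403.4, -157.2, 48.7, 48.0, 25.5) px [393. 221.] 154.5
top red (486.1, -251.2, 59.2, 25.2, -40.2) px [426. 191.] 130.0
top lime (436.7, 19.3, 93.9, 56.4, 43.8) px [330. 210.] 395.0
top orange (637.8, 159.3, 240.2, 114.3, 5.0) px [281. 143.] 2225.0
strip (602.4, -147.0, 304.9, 63.6, -84.3)
spanner (377.5, 341.1, 112.3, 33.6, -3.2)
strip z 0.004831547025985539 tray z 0.002927604473952128
scene blue (415.5, 167.9, 75.1, 37.2, -53.3) px [325. 180.] 194.5
scene red (492.3, -254.7, 62.7, 24.7, -38.6) px [243. 301.] 177.0
scene red (418.7, -137.0, 23.4, 14.0, -63.5) px [254. 252.] 33.5
scene lime (451.7, 5.3, 109.4, 87.0, -52.4) px [297. 211.] 648.0
scene orange (643.4, 156.9, 241.6, 122.2, 5.3) px [394. 228.] 2228.5
```

```bash
cat >> h.py <<'E'
def plan(x,y,z,close=None):
    """shift (cm) in tool axes and twist (deg) to TCP x,y,z (m) with closing line at world angle close (deg)"""
    o=ctrl.get_obs(); q=o['eef_rot']; R=Ro.from_quat([q[1],q[2],q[3],q[0]]).as_matrix()
    d=R.T@(np.array([x,y,z])-o['eef_pos'])*100
    tw=0
    if close is not None:
        cur=np.degrees(np.arctan2(R[1,1],R[0,1])); tw=-((close-cur+90)%180-90)  # tool z down
    print('plan',d.round(2),'twist',round(tw,1),'alt',round(tw-180*np.sign(tw),1),'| q6',np.degrees(o['q'][5]).round(),'tcp',o['eef_pos'].round(4),'yang',np.degrees(np.arctan2(R[1,1],R[0,1])).round(1),'tilt',R[:,2].round(3),'t',o['time_s'],'op',round(o['opening'],3))
E
python3 - <<'E'
from h import *
c=grab('wrist');save(c,'w0');print(np.round(c['hand_eye'],3).tolist(),c['fx'],c['tw'])
plan(.37,-.24,.225,-15)
plan(.413,-.316,.225,87)
E
```

```text
[[0.0, -0.945, -0.326, 0.084], [1.0, 0.001, -0.001, -0.0], [0.001, -0.326, 0.945, -0.149], [0.0, 0.0, 0.0, 1.0]] 344.55831776555686 [ 0.29586515 -0.49981312  0.37350799]
plan [ 2.510e+01 -2.123e+01  2.000e-02] twist -52.7 alt 127.3 | q6 -12.0 tcp [ 0.2185 -0.5318  0.2251] yang -67.7 tilt [-0.  0. -1.] t 0.35 op 0.997
plan [ 2.619e+01 -1.257e+01  2.000e-02] twist 25.3 alt -154.7 | q6 -12.0 tcp [ 0.2185 -0.5318  0.2251] yang -67.7 tilt [-0.  0. -1.] t 0.35 op 0.997
```

Request:
servo_tool --motion '[[[5, -2, 0, 8, -1], [10, -4, 0, 16, -1], [15, -6, 0, 24, -1], [19, -8, 0, 25.3, -1], [22, -9, 0, 25.3, -1]]]'

```text
time_s: 0.85
eef_pos: [0.3891, -0.3628, 0.2254]
eef_rot: [-0.0, 1.0, -0.026, 0.0]
wrist_force: [-0.4, -0.5, 0.3]
opening: 0.994
grasp_force: 0.0
```

Request:
servo_tool --motion '[[[0.5, -3, 0, 0, -1], [0.5, -3.5, 0, 0, -1], [0.5, -3.5, 0, 0, -1]]]'

```text
time_s: 1.15
eef_pos: [0.3948, -0.3297, 0.2254]
eef_rot: [0.0, 1.0, -0.025, 0.0]
wrist_force: [-0.0, 0.0, 0.1]
opening: 0.997
grasp_force: 0.0
```

```bash
python3 - <<'E'
from h import *
c=grab('wrist');save(c,'w1');M=masks(c)
for k,z in(('blue',.014),('red',.016)):
    for b in blobs(M[k]): print(k,rect(c,b,z),b.reshape(-1,2).mean(0).round())
plan(.413,-.316,.225,87)
E
```

```text
blue (436.4, -320.5, 8.0, 5.9, -59.8) [304. 126.]
red (485.0, -251.7, 47.6, 20.2, -38.4) [230.  84.]
red (417.6, -139.0, 24.0, 13.5, -63.0) [134. 154.]
plan [ 1.77 -1.56  0.05] twist 0.1 alt -179.9 | q6 40.0 tcp [ 0.3946 -0.3307  0.2255] yang -92.9 tilt [ 0.    -0.001 -1.   ] t 1.2 op 1.001
```

View pics/w1.png

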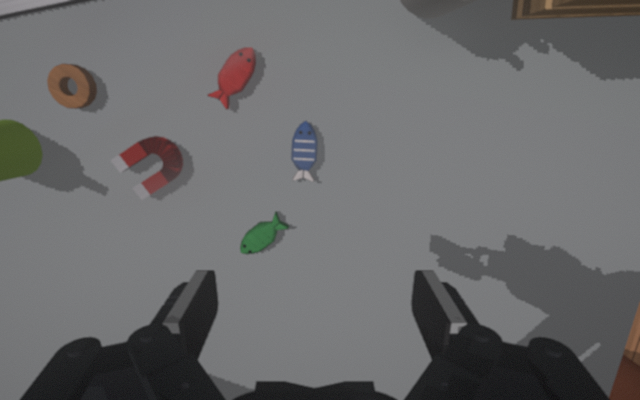

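The wrist view shows the small blue fish at (304,150), nose up. The magnet is at (152,165) with poles lower-left, the red decoy at (235,75) and the green decoy at (262,235). I'll relax the masks for the shade and triangulate.

```bash
cat >> h.py <<'E'
def masks2(c):
    hsv=cv2.cvtColor(c['pixels'],cv2.COLOR_RGB2HSV).astype(int); h,s,v=[hsv[...,i] for i in range(3)]
    r=((h<8)|(h>172))&(s>110)&(v>35)
    return dict(blue=(h>100)&(h<128)&(s>75)&(v>35),red=r,lime=(h>28)&(h<48)&(s>120),gray=(s<30)&(v>0),v=v,s=s)
def tri(c1,p1,c2,p2):
    d1,d2=rays(c1,p1)[0],rays(c2,p2)[0]; A=np.c_[d1,-d2]; s=np.linalg.lstsq(A,c2['tw']-c1['tw'],rcond=None)[0]
    a,b=c1['tw']+s[0]*d1,c2['tw']+s[1]*d2; return ((a+b)/2).round(4),round(np.linalg.norm(a-b),4)
def cen(b):
    m=cv2.moments(b); return m['m10']/m['m00'],m['m01']/m['m00']
E
python3 - <<'E'
from h import *
c=grab('wrist');t=grab('top');M=masks2(c);T=masks2(t)
b=blobs(M['blue'],(280,110,330,200),60,7)[0];bt=blobs(T['blue'],(440,200,466,240),30,5)[0]
print('small wrist',rect(c,b,.014),'top',rect(t,bt,.014),'tri',tri(c,cen(b),t,cen(bt)))
v=M['v']; win=(105,130,190,205)
m=M['red']|(v>np.median(v[130:205,105:190])+25)
bs=blobs(m,win,100,5); print([cv2.contourArea(x) for x in bs])
b=cv2.convexHull(bs[0]);red=blobs(M['red'],win,100,5)[0]
redt=blobs(T['red'],(375,205,410,240),60,5)[0]
print('magnet hull',rect(c,b,.016),'redcentroid',onz(c,[cen(red)],.016),'tri red',tri(c,cen(red),t,cen(redt)))
d=cloud(c);print('depth z fish',np.median(d[135:165,298:310,2]),'magnet',d[160,175],'table',np.median(d[180:200,220:400,2]))
E
```

```text
small wrist (416.8, -319.7, 48.4, 23.0, -4.1) top (412.3, -316.5, 49.6, 24.8, -2.7) tri (array([ 0.4136, -0.3198,  0.0007]), np.float64(0.0025))
[569.5, 175.5]
magnet hull (421.1, -154.6, 58.4, 19.7, -77.5) redcentroid [[ 0.4210991 -0.1527592  0.016    ]] tri red (array([ 0.413 , -0.1554,  0.0157]), np.float64(0.017))
depth z fish 0.013792850139039525 magnet [ 0.40881796 -0.18313233  0.01561611] table -0.00014140437461110378
```

```bash
python3 - <<'E'
from h import *
plan(.409,-.319,.028,86.5)
print(ctrl.tip_reach)
E
```

```text
plan [ 1.41 -1.34 19.74] twist 0.5 alt -179.5 | q6 40.0 tcp [ 0.3942 -0.3315  0.2254] yang -93.0 tilt [ 0.    -0.001 -1.   ] t 1.3 op 0.999
0.025
```

Request:
servo_tool --motion '[[[1.4, -1.3, 5, 0.5, -1], [1.4, -1.3, 10, 0.5, -1], [1.4, -1.3, 15, 0.5, -1], [1.4, -1.3, 18.5, 0.5, -1], [1.4, -1.3, 19.7, 0.5, -1]]]'

```text
time_s: 1.8
eef_pos: [0.4064, -0.3166, 0.024]
eef_rot: [-0.003, 1.0, -0.031, -0.003]
wrist_force: [-0.9, 0.4, 0.4]
opening: 1.004
grasp_force: 0.0
```

Request:
servo_tool --motion '[[[0, 0, 0, 0, 1], [0, 0, 0, 0, 1], [0, 0, 0, 0, 1], [0, 0, 0, 0, 1], [0, 0, 0, 0, 1]]]'

```text
time_s: 2.3
eef_pos: [0.41, -0.3189, 0.0297]
eef_rot: [0.001, 1.0, -0.03, 0.001]
wrist_force: [0.2, -1.0, -0.6]
opening: 0.143
grasp_force: 0.0
```

Request:
servo_tool --motion '[[[0, 0, 0, 0, 1], [0, 0, 0, 0, 1], [0, 0, 0, 0, 1]]]'

```text
time_s: 2.6
eef_pos: [0.4093, -0.318, 0.0284]
eef_rot: [0.0, 1.0, -0.03, 0.0]
wrist_force: [0.1, 0.5, 0.8]
opening: 0.002
grasp_force: 0.0
```

The fingers shut on nothing, so I'll look.

Request:
servo_tool --motion '[[[0, 0, 0, 0, -1], [0, 0, 0, 0, -1], [0, 0, -5, 0, -1], [-2, 0, -10, 0, -1], [-5, 0, -13, 0, -1]]]'

```text
time_s: 3.1
eef_pos: [0.3604, -0.316, 0.1611]
eef_rot: [0.001, 1.0, -0.029, 0.001]
wrist_force: [-0.6, -0.9, 1.2]
opening: 0.846
grasp_force: 0.0
```

```bash
python3 - <<'E'
from h import *
c=grab('wrist');save(c,'w2')
b=blobs(masks2(c)['blue'],None,60,7)[0];print(rect(c,b,.014),cen(b));d=cloud(c)
u,v=map(int,cen(b));print(d[v-3:v+4,u-3:u+4].reshape(-1,3).mean(0))
plan(.409,-.319,.028,86.5)
E
```

```text
(416.2, -319.9, 48.4, 25.1, -4.1) (314.57142857142856, 118.24320618299676)
[ 0.41642591 -0.31907546  0.0139    ]
plan [ 5.05 -0.23 13.78] twist 0.1 alt -179.9 | q6 38.0 tcp [ 0.358  -0.3172  0.1656] yang -93.4 tilt [ 0.003 -0.007 -1.   ] t 3.15 op 0.929
```

View pics/w2.png

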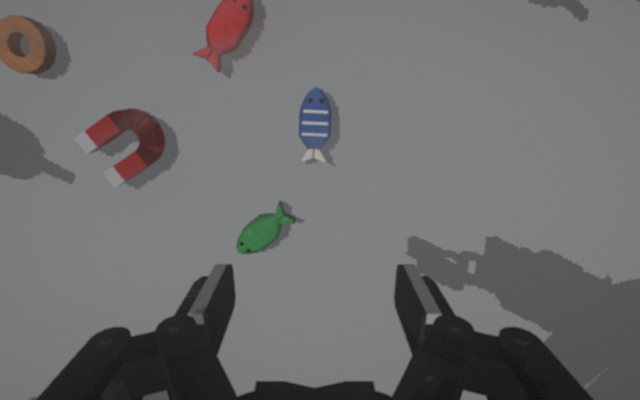

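The fish at (315,118) did not move, so the fingers missed it. I'll check where the fingertips really are in the tool frame from the depth image.

```bash
python3 - <<'E'
from h import *
c=grab('wrist');print(ctrl.get_obs()['opening'])
v,u=np.mgrid[250:400,180:460];uv=np.c_[u.ravel(),v.ravel()]
H=np.array(c['hand_eye']);D=c['depth'][uv[:,1],uv[:,0]]
p=(rays(c,uv)@c['Rw'])*D[:,None]@H[:3,:3].T+H[:3,3]
ok=(D>0)&(D<.26)
p,uv=p[ok],uv[ok]
for s in(-1,1):
    m=p[:,1]*s>.03;q=p[m]
    print(s,'zmax',np.percentile(q[:,2],[90,99,99.9]).round(4))
    t=q[q[:,2]>np.percentile(q[:,2],97)];print(' tip',t.min(0).round(3),t.max(0).round(3))
    for uu in (uv[m][::400]): pass
for (a,b) in[(222,268),(215,290),(228,270),(232,300),(226,330),(410,268)]:
    i=np.argmin(abs(uv-[a,b]).sum(1));print((a,b),uv[i],p[i].round(4))
print(ctrl.get_obs()['eef_rot'])
E
```

```text
0.9918299855017503
-1 zmax [-0.0254 -0.0182 -0.0166]
 tip [-0.01  -0.046 -0.021] [ 0.01  -0.039 -0.016]
1 zmax [-0.0272 -0.0184 -0.0167]
 tip [-0.012  0.039 -0.021] [ 0.011  0.046 -0.016]
(222, 268) [222 268] [ 0.0088 -0.0396 -0.0187]
(215, 290) [215 290] [ 0.0057 -0.0397 -0.0308]
(228, 270) [223 270] [ 0.0076 -0.0394 -0.0183]
(232, 300) [226 300] [-0.0084 -0.0398 -0.0173]
(226, 330) [217 330] [-0.0117 -0.0399 -0.0332]
(410, 268) [410 268] [ 0.01    0.0402 -0.0207]
[ 0.00371059  0.99952025 -0.03066874  0.00221938]
```

Depth puts the open tips at tool z ≈ -17 mm, not +12 mm, which fits closing above the fish. I'll check again with the fingers nearly shut, from the wrist and scene cameras.

Request:
servo_tool --motion '[[[0, 0, 0, 0, 0.37], [0, 0, 0, 0, 0.37], [0, 0, 0, 0, 0.37], [0, 0, 0, 0, 0.37], [0, 0, 0, 0, 0.37]]]'

```text
time_s: 3.7
eef_pos: [0.3594, -0.3146, 0.1573]
eef_rot: [-0.001, 1.0, -0.03, -0.001]
wrist_force: [-0.7, 0.2, -0.0]
opening: 0.321
grasp_force: 0.0
```

```bash
python3 - <<'E'
from h import *
o=ctrl.get_obs();c=grab('wrist');print(o['opening'],o['eef_pos'])
v,u=np.mgrid[150:400,180:460];uv=np.c_[u.ravel(),v.ravel()]
H=np.array(c['hand_eye']);D=c['depth'][uv[:,1],uv[:,0]]
p=(rays(c,uv)@c['Rw'])*D[:,None]@H[:3,:3].T+H[:3,3]
p=p[(D>0)&(D<.25)]
for s in(-1,1):
    q=p[(p[:,1]*s>0)&(abs(p[:,1])<.05)];t=q[q[:,2]>np.percentile(q[:,2],97)];print(s,np.percentile(q[:,2],[99,99.9]).round(4),t.min(0).round(3),t.max(0).round(3))
for n in('scene','top'):
    s=grab(n);P=cloud(s).reshape(-1,3);e=o['eef_pos']
    m=(np.hypot(P[:,0]-e[0],P[:,1]-e[1])<.03)&(P[:,2]>.06);print(n,m.sum(),np.percentile(P[m][:,2],[0,1,5,50]).round(3) if m.any() else '')
    print(proj(s,[e,e-[0,0,.025],e+[0,0,.03]]).round())
    if n=='scene':save(s,'s1')
    a,b=proj(s,[e])[0].astype(int)
    if n=='scene':
        cv2.imwrite('pics/s1c.png',cv2.resize(cv2.cvtColor(s['pixels'],cv2.COLOR_RGB2BGR)[b-80:b+60,max(a-90,0):a+90],None,fx=4,fy=4));print('crop origin',max(a-90,0),b-80)
E
```

```text
0.3206410229343753 [ 0.35935825 -0.31457682  0.15731215]
-1 [-0.0128 -0.0076] [-0.011 -0.027 -0.018] [ 0.011 -0.013 -0.006]
1 [-0.0129 -0.0076] [-0.012  0.013 -0.019] [ 0.011  0.027 -0.006]
scene 1461 [0.165 0.173 0.185 0.52 ]
[[172. 258.]
 [174. 264.]
 [168. 251.]]
crop origin 81 177
top 891 [0.51  0.512 0.515 0.522]
[[467. 234.]
 [464. 234.]
 [471. 233.]]
```

View pics/s1c.png

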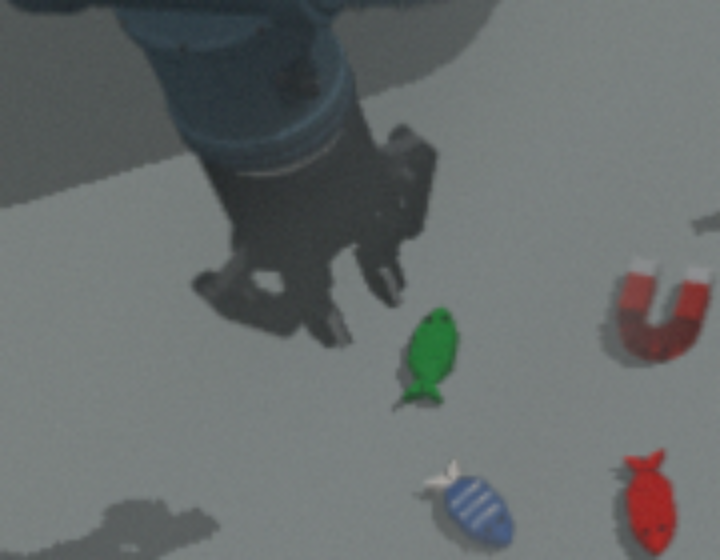

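Both cameras agree that the fingertips sit about 6–8 mm behind the TCP at 27 mm opening, 17 mm behind when open. In the crop, the tip midpoint (362,322) coincides with the TCP's projection. So the stated 25 mm reach is off by about 30 mm and I must go that much lower.

```bash
python3 - <<'E'
from h import *
plan(.409,-.319,-.001,86.5)
E
```

```text
plan [ 4.98  0.13 15.89] twist 0.0 alt -180.0 | q6 38.0 tcp [ 0.3594 -0.3149  0.1579] yang -93.5 tilt [-0.     0.001 -1.   ] t 3.85 op 0.317
```

Request:
servo_tool --motion '[[[4.5, 0.1, 2, 0, -0.6], [5, 0.1, 6, 0, -0.6], [5, 0.1, 10, 0, -0.6], [5, 0.1, 12.5, 0, -0.6], [5, 0.1, 13.5, 0, -0.6]]]'

```text
time_s: 4.35
eef_pos: [0.4078, -0.3172, 0.0203]
eef_rot: [-0.002, 1.0, -0.03, -0.002]
wrist_force: [-1.3, 0.5, -0.6]
opening: 0.801
grasp_force: 0.0
```

Request:
servo_tool --motion '[[[0, 0, 0.8, 0, -0.6], [0, 0, 1.6, 0, -0.6], [0, 0, 2.1, 0, -0.6], [0, 0, 2.4, 0, -0.6], [0, 0, 2.4, 0, -0.6]]]'

```text
time_s: 4.85
eef_pos: [0.4093, -0.3193, -0.0005]
eef_rot: [0.0, 1.0, -0.03, 0.0]
wrist_force: [0.0, -0.4, 0.3]
opening: 0.803
grasp_force: 0.0
```

Request:
servo_tool --motion '[[[0, 0, 0, 0, 1], [0, 0, 0, 0, 1], [0, 0, 0, 0, 1], [0, 0, 0, 0, 1]]]'

```text
time_s: 5.25
eef_pos: [0.4096, -0.3195, 0.0001]
eef_rot: [0.0, 1.0, -0.03, 0.0]
wrist_force: [-1.6, 0.5, 5.0]
opening: 0.297
grasp_force: 59.4
```

Gripped at 25 mm with 59 N. Lift and hover to look at the strip.

Request:
servo_tool --motion '[[[0, 0, -4, 0, 1], [0, 0, -9, 0, 1], [2, -1, -14, 0, 1], [6, -3, -16, 0, 1], [10, -5, -16, 0, 1]]]'

```text
time_s: 5.75
eef_pos: [0.5151, -0.2771, 0.1648]
eef_rot: [0.003, 0.999, -0.031, 0.004]
wrist_force: [0.5, -1.3, -0.2]
opening: 0.293
grasp_force: 59.2
```

Request:
servo_tool --motion '[[[1, -2.5, 0, 0, 1], [1, -2.5, 0, 0, 1], [1, -2.5, 0, 0, 1]]]'

```text
time_s: 6.05
eef_pos: [0.5234, -0.2503, 0.1589]
eef_rot: [-0.0, 1.0, -0.029, -0.0]
wrist_force: [-0.3, 0.1, -0.5]
opening: 0.289
grasp_force: 59.2
```

```bash
python3 - <<'E'
from h import *
c=grab('wrist');save(c,'w3');o=ctrl.get_obs();print(o['grasp_force'],o['opening'])
exp=proj(c,[[.602,-.147,.006],[.587,.002,.006],[.617,-.296,.006]]);print(exp.round())
v=masks2(c)['v'];print('v strip',[v[int(b),int(a)] for a,b in exp if 0<=a<640 and 0<=b<400],'table',np.median(v[220:240,100:540]))
plan(.6113,-.2365,.12,5.7)
E
```

```text
59.20565485954285 0.2899420723765801
[[187.  97.]
 [ 24. 127.]
 [364.  67.]]
v strip [np.int64(154), np.int64(130), np.int64(96)] table 133.0
plan [ 8.72 -1.97  3.89] twist 80.9 alt -99.1 | q6 56.0 tcp [ 0.5231 -0.2509  0.1589] yang -93.4 tilt [-0.001  0.    -1.   ] t 6.1 op 0.29
```

View pics/w3.png

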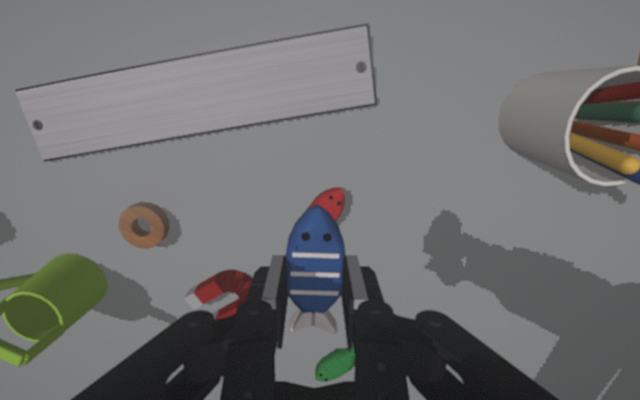

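The view shows the small fish held squarely between the pads at (315,260). The strip's corners are about (17,90), (367,26), (376,104), (43,160), with screws at (37,125) and (361,67).

```bash
python3 - <<'E'
from h import *
c=grab('wrist');t=grab('top')
X=onz(c,[(17,90),(367,26),(376,104),(43,160),(37,125),(361,67)],.006)*1000;print(X.round(1))
print('center',X[:4].mean(0).round(1),'ang',[np.degrees(np.arctan2(*(X[i]-X[j])[1::-1])).round(1) for i,j in((0,1),(3,2),(4,5))],'len',[np.linalg.norm(X[i]-X[j]).round(1) for i,j in((0,1),(3,2),(0,3),(1,2))])
# triangulated screws
T=masks2(t)['v']
for (a,b),p in (((441,153),(361,67)),((339,158),(37,125))):
    w=T[b-5:b+6,a-5:a+6].astype(float);w=np.clip(np.median(w)-20-w,0,None);yy,xx=np.mgrid[-5:6,-5:6];q=(a+(w*xx).sum()/w.sum(),b+(w*yy).sum()/w.sum())
    print(np.round(q,1),tri(c,p,t,q))
d=cloud(c);print('z',[d[y,x].round(4) for x,y in((200,100),(300,80),(100,118))])
# held fish
b=blobs(masks2(c)['blue'],(270,200,360,320),200,9)[0];r=rect(c,b,.159+.002);print('fish',r,cv2.fitEllipse(b))
E
```

```text
[[ 618.    -2.8    6. ]
 [ 647.  -299.8    6. ]
 [ 586.7 -306.6    6. ]
 [ 557.    -6.8    6. ]
 [ 587.9  -11.2    6. ]
 [ 616.8 -294.5    6. ]]
center [ 602.2 -154.     6. ] ang [np.float64(95.6), np.float64(95.7), np.float64(95.8)] len [np.float64(298.4), np.float64(301.3), np.float64(61.2), np.float64(60.7)]
[443.3 154.7] (array([ 0.6118, -0.3151, -0.077 ]), np.float64(0.0253))
[336.4 157.7] (array([ 0.5864, -0.0042, -0.0031]), np.float64(0.002))
z [array([ 0.599 , -0.1586,  0.0064]), array([ 0.6096, -0.2439,  0.0063]), array([ 0.5899, -0.0689,  0.0057])]
fish (525.8, -251.2, 56.7, 27.6, -5.0) ((314.73602294921875, 261.7284851074219), (58.226619720458984, 105.8041000366211), 1.2987769842147827)
```

```bash
python3 - <<'E'
from h import *
plan(.6112,-.2416,.05,5.7)
E
```

```text
plan [ 8.77 -1.55 10.9 ] twist 80.8 alt -99.2 | q6 56.0 tcp [ 0.5228 -0.2516  0.1591] yang -93.5 tilt [-0.001  0.    -1.   ] t 6.2 op 0.292
```

Request:
servo_tool --motion '[[[3, -0.5, 0, 8, 1], [6, -1, 1, 16, 1], [8.8, -1.55, 2, 24, 1], [8.8, -1.55, 3, 32, 1], [8.8, -1.55, 4, 40, 1]]]'

```text
time_s: 6.7
eef_pos: [0.6123, -0.2416, 0.1184]
eef_rot: [0.0, 0.928, -0.373, -0.0]
wrist_force: [-0.2, 0.1, 0.2]
opening: 0.295
grasp_force: 59.2
```

Request:
servo_tool --motion '[[[0, 0, 2, 8, 1], [0, 0, 4, 16, 1], [0, 0, 5.5, 24, 1], [0, 0, 6.5, 33, 1], [0, 0, 6.9, 40.8, 1]]]'

```text
time_s: 7.2
eef_pos: [0.6107, -0.2415, 0.0485]
eef_rot: [0.0, 0.739, -0.674, -0.001]
wrist_force: [0.2, -1.0, 0.3]
opening: 0.293
grasp_force: 59.2
```

Request:
servo_tool --motion '[[[0, 0, 0, 0, 1], [0, 0, 0, 0, 1]]]'

```text
time_s: 7.4
eef_pos: [0.612, -0.2416, 0.0504]
eef_rot: [0.0, 0.742, -0.67, 0.0]
wrist_force: [-0.5, 0.8, -0.4]
opening: 0.295
grasp_force: 59.2
```

```bash
python3 - <<'E'
from h import *
plan(.6112,-.2416,.0075,5.7)
E
```

```text
plan [-0.01  0.07  4.29] twist 0.2 alt -179.8 | q6 142.0 tcp [ 0.612  -0.2416  0.0504] yang -174.1 tilt [-0. -0. -1.] t 7.4 op 0.295
```

Request:
servo_tool --motion '[[[0, 0, 1.5, 0.2, 1], [0, 0, 3, 0.2, 1], [0, 0, 3.8, 0.2, 1], [0, 0, 4.2, 0.2, 1], [0, 0, 4.3, 0.2, 1]]]'

```text
time_s: 7.9
eef_pos: [0.612, -0.2404, 0.0064]
eef_rot: [0.0, 0.741, -0.672, -0.001]
wrist_force: [-0.3, 0.1, 0.1]
opening: 0.289
grasp_force: 59.2
```

Request:
servo_tool --motion '[[[0, 0, 0, 0, 1], [0, 0, 0, 0, -0.3], [0, 0, 0, 0, -0.3], [0, 0, 0, 0, -0.3], [0, 0, 0, 0, -0.3]]]'

```text
time_s: 8.4
eef_pos: [0.6125, -0.2408, 0.0075]
eef_rot: [-0.0, 0.74, -0.672, 0.0]
wrist_force: [-0.3, 0.2, 0.7]
opening: 0.653
grasp_force: 0.0
```

Request:
servo_tool --motion '[[[0, 0, -3, 0, -0.6], [0, 0, -8, 0, -1], [-2, 0, -13, 0, -1], [-6, 0, -16, 0, -1], [-8, 0, -16, 0, -1]]]'

```text
time_s: 8.9
eef_pos: [0.6075, -0.1607, 0.1738]
eef_rot: [-0.002, 0.74, -0.672, 0.005]
wrist_force: [0.1, -0.5, 0.0]
opening: 1.0
grasp_force: 0.0
```

```bash
python3 - <<'E'
from h import *
c=grab('wrist');c=grab('wrist');save(c,'w4')
for b in blobs(masks2(c)['blue'],None,60,7): print(rect(c,b,.02),cen(b))
plan(.42,-.155,.16,None)
E
```

```text
(612.6, -247.2, 49.5, 24.1, -84.9) (317.6174504379898, 76.12701705855233)
plan [-2.19 18.41  0.9 ] twist 0 alt 0 | q6 149.0 tcp [ 0.6053 -0.1585  0.1695] yang -174.3 tilt [ 0.003 -0.001 -1.   ] t 9.0 op 1.002
```

View pics/w4.png

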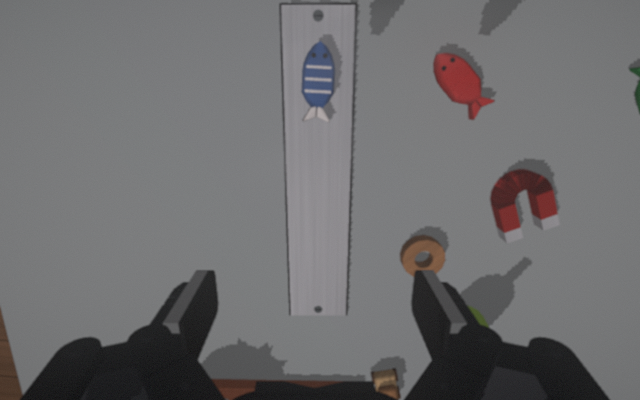

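The small fish is lying straight and centred on the strip at (318,76). The magnet is at (525,205) with its poles pointing down-image (+y). I'll measure the magnet and strip again from here.

```bash
python3 - <<'E'
from h import *
c=grab('wrist')
X=onz(c,[(281,4),(355,4),(347,315),(290,315),(318,15),(318,309)],.006)*1000
print('strip',X[:4].mean(0).round(1),X[4:].mean(0).round(1),[np.linalg.norm(X[i]-X[j]).round(1) for i,j in((0,1),(2,3),(0,3),(4,5))])
M=masks2(c);win=(480,160,570,250);v=M['v'];bg=np.median(v[160:250,480:570])
m=(M['red']|((v>bg+22)&(M['s']<60)))
bs=blobs(m,win,80,5);print([cv2.contourArea(b) for b in bs])
h=cv2.convexHull(np.vstack(bs));print('magnet',rect(c,h,.016))
p=[x for x in blobs((v>bg+22)&(M['s']<60),win,30,3)][:2];P=np.array([onz(c,[cen(x)],.016)[0] for x in p])*1000;print('poles',P.round(1))
red=blobs(M['red'],win,80,3)[0];rc=onz(c,[cen(red)],.016)[0]*1000;d=P.mean(0)-rc;a=np.degrees(np.arctan2(d[1],d[0]));print('dir',a.round(1))
q=onz(c,h.reshape(-1,2),.016)[:,:2]*1000;u=np.array([np.cos(np.radians(a)),np.sin(np.radians(a))]);n=np.array([-u[1],u[0]])
print('ext along',(q@u).min(),(q@u).max(),'across',(q@n).min(),(q@n).max(),'ctr',u*((q@u).min()+(q@u).max())/2+n*((q@n).min()+(q@n).max())/2)
pd=P[1]-P[0];print('perp of pole line',np.degrees(np.arctan2(pd[1],pd[0]))%180-90)
dd=cloud(c);print('z red',np.median(dd[178:184,520:530,2]))
E
```

```text
strip [ 601.1 -154.3    6. ] [ 601.3 -154.2    6. ] [np.float64(59.6), np.float64(61.8), np.float64(298.7), np.float64(282.8)]
[2229.5]
magnet (411.3, -160.1, 57.0, 56.1, -62.1)
poles []
dir nan
ext along nan nan across nan nan ctr [nan nan]<stdin>:10: RuntimeWarning: Mean of empty slice.
  ret = ret.dtype.type(ret / rcount)
Traceback (most recent call last):
IndexError: index 1 is out of bounds for axis 0 with size 0
```

```bash
python3 - <<'E'
from h import *
c=grab('wrist');M=masks2(c);win=(480,160,570,250);v,s=M['v'],M['s']
print(v[234,512],v[222,549],v[200,570:580],s[234,512])
m=(M['red']|((v>v[195,580]+18)&(s<60)))
b=blobs(m,win,80,3)[0];h=cv2.convexHull(b)
p=blobs((v>v[195,580]+18)&(s<60),win,30,0)[:2];P=np.array([onz(c,[cen(x)],.016)[0] for x in p])*1000;print('poles',P.round(1))
rc=onz(c,[cen(blobs(M['red'],win,80,3)[0])],.016)[0]*1000;d=P.mean(0)-rc;a=np.degrees(np.arctan2(d[1],d[0]))
pd=P[1]-P[0];print('dir',a.round(1),'pole line',np.degrees(np.arctan2(pd[1],pd[0])).round(1))
for a in (a,):
    q=onz(c,h.reshape(-1,2),.016)[:,:2]*1000;u=np.array([np.cos(np.radians(a)),np.sin(np.radians(a))]);n=np.array([-u[1],u[0]])
    e=[(q@u).min(),(q@u).max(),(q@n).min(),(q@n).max()];print('ext',e[1]-e[0],e[3]-e[2],'ctr',u*(e[0]+e[1])/2+n*(e[2]+e[3])/2)
dd=cloud(c);print('z',np.median(dd[178:184,515:525,2]))
E
```

```text
137 139 [123 124 122 124 123 125 123 124 123 123] 11
poles []<stdin>:7: RuntimeWarning: Mean of empty slice.
  ret = ret.dtype.type(ret / rcount)
Traceback (most recent call last):
IndexError: index 1 is out of bounds for axis 0 with size 0
```

```bash
cat >> h.py <<'E'
def magnet(c,win,dv=8,z=.016):
    M=masks2(c);v,s=M['v'],M['s'];bg=np.percentile(v[win[1]:win[3],win[0]:win[2]][(~M['red'])[win[1]:win[3],win[0]:win[2]]],50)
    pm=cv2.morphologyEx(((v>bg+dv)&(s<60)).astype(np.uint8),cv2.MORPH_OPEN,np.ones((3,3)))>0
    p=blobs(pm,win,20,0)[:2];P=np.array([onz(c,[cen(x)],z)[0] for x in p])*1000
    rb=blobs(M['red'],win,80,3)[0];rc=onz(c,[cen(rb)],z)[0]*1000
    pd=P[1]-P[0];a=np.degrees(np.arctan2(pd[1],pd[0]))+90;u=np.array([np.cos(np.radians(a)),np.sin(np.radians(a))])
    if u@(P.mean(0)-rc)[:2]<0: u=-u;a+=180
    q=onz(c,np.vstack([rb]+p).reshape(-1,2),z)[:,:2]*1000;n=np.array([-u[1],u[0]])
    e=[(q@u).min(),(q@u).max(),(q@n).min(),(q@n).max()]
    d=(P.mean(0)-rc)[:2]
    print('magnet bg',bg,'poles',P[:,:2].round(1).tolist(),'dir poleline',round(a%360,1),'dir red-pole',np.degrees(np.arctan2(d[1],d[0])).round(1),'ext',round(e[1]-e[0],1),round(e[3]-e[2],1),'ctr',(u*(e[0]+e[1])/2+n*(e[2]+e[3])/2).round(1))
E
python3 - <<'E'
from h import *
c=grab('wrist');magnet(c,(480,160,575,250))
d=cloud(c);print('z',np.median(d[178:184,515:525,2]))
E
```

```text
magnet bg 123.0 poles [[376.2, -138.6], [408.0, -121.6]] dir poleline 118.0 dir red-pole 124.5 ext 70.1 56.4 ctr [ 408.2 -154.5]
z 0.01586088124467802
```

```bash
python3 - <<'E'
from h import *
plan(.402,-.148,-.004,29)
E
```

```text
plan [-3.29 20.   17.09] twist -23.5 alt 156.5 | q6 149.0 tcp [ 0.6044 -0.1614  0.1668] yang -174.5 tilt [-0.001 -0.    -1.   ] t 9.15 op 1.0
```

Request:
servo_tool --motion '[[[-1, 5, 0, -8, -1], [-2, 10, 1, -16, -1], [-3, 15, 3, -23.5, -1], [-3.3, 18.5, 6, -23.5, -1], [-3.3, 20, 10, -23.5, -1]]]'

```text
time_s: 9.65
eef_pos: [0.4003, -0.1483, 0.0669]
eef_rot: [0.0, 0.861, -0.508, 0.001]
wrist_force: [0.6, -0.7, -0.7]
opening: 1.002
grasp_force: 0.0
```

Request:
servo_tool --motion '[[[0, 0, 2.5, 0, -1], [0, 0, 4.5, 0, -1], [0, 0, 6, 0, -1], [0, 0, 6.9, 0, -1], [0, 0, 7.1, 0, -1]]]'

```text
time_s: 10.15
eef_pos: [0.4014, -0.1476, -0.005]
eef_rot: [-0.0, 0.861, -0.508, -0.001]
wrist_force: [0.3, 0.6, -0.1]
opening: 1.0
grasp_force: 0.0
```

Request:
servo_tool --motion '[[[0, 0, 0, 0, 1], [0, 0, 0, 0, 1], [0, 0, 0, 0, 1], [0, 0, 0, 0, 1]]]'

```text
time_s: 10.55
eef_pos: [0.4031, -0.1481, -0.0027]
eef_rot: [0.0, 0.862, -0.507, 0.001]
wrist_force: [-1.7, -0.3, 6.0]
opening: 0.588
grasp_force: 62.8
```

Request:
servo_tool --motion '[[[0, 0, -2, 0, 1], [0, 0, -5, 0, 1], [0, 0, -8, 0, 1], [0, 0, -9, 0, 1], [0, 0, -9, 0, 1]]]'

```text
time_s: 11.05
eef_pos: [0.4035, -0.1482, 0.0877]
eef_rot: [0.0, 0.862, -0.507, 0.002]
wrist_force: [-0.6, -0.7, -0.8]
opening: 0.586
grasp_force: 63.7
```

```bash
python3 - <<'E'
from h import *
plan(.6013,-.1518,.0035,5.7)
c=grab('wrist');magnet(c,(200,200,440,400),8,.102)
E
```

```text
plan [  9.88 -17.1    8.48] twist 23.3 alt -156.7 | q6 115.0 tcp [ 0.4035 -0.1482  0.0877] yang -151.0 tilt [ 0.003 -0.002 -1.   ] t 11.05 op 0.586
magnet bg 139.0 poles [[375.1, -136.1], [407.9, -118.6]] dir poleline 118.1 dir red-pole 117.6 ext 68.6 53.6 ctr [ 404.6 -152.1]
```

```bash
python3 - <<'E'
from h import *
plan(.6017,-.1558,.0035,5.7)
E
```

```text
plan [ 10.38 -17.01   8.3 ] twist 23.3 alt -156.7 | q6 115.0 tcp [ 0.4025 -0.1476  0.0863] yang -151.0 tilt [ 0.001 -0.001 -1.   ] t 11.1 op 0.587
```

Request:
servo_tool --motion '[[[2.5, -4, 0, 6, 1], [5, -8, 0, 12, 1], [7.5, -12.3, 0, 18, 1], [9.5, -15.5, 0, 23.3, 1], [10.3, -17, 2, 23.3, 1]]]'

```text
time_s: 11.6
eef_pos: [0.6053, -0.1558, 0.0663]
eef_rot: [-0.001, 0.741, -0.672, 0.002]
wrist_force: [0.5, -1.1, -0.8]
opening: 0.592
grasp_force: 63.7
```

Request:
servo_tool --motion '[[[0, 0, 1.5, 0, 1], [0, 0, 3, 0, 1], [0, 0, 3.5, 0, 1], [0, 0, 3.5, 0, 1]]]'

```text
time_s: 12.0
eef_pos: [0.5988, -0.1545, 0.0294]
eef_rot: [0.001, 0.741, -0.671, -0.002]
wrist_force: [0.0, -0.1, -2.9]
opening: 0.588
grasp_force: 63.6
```

```bash
python3 - <<'E'
from h import *
plan(.6017,-.1558,.0035,5.7)
E
```

```text
plan [ 0.16 -0.29  2.59] twist 0.0 alt -180.0 | q6 149.0 tcp [ 0.5988 -0.1545  0.0294] yang -174.3 tilt [-0.004  0.002 -1.   ] t 12.0 op 0.588
```

Request:
servo_tool --motion '[[[0.1, -0.1, 1, 0, 1], [0.1, -0.1, 2, 0, 1], [0.1, -0.1, 2.4, 0, 1], [0.1, -0.1, 2.6, 0, 1], [0.1, -0.1, 2.6, 0, 1]]]'

```text
time_s: 12.5
eef_pos: [0.6019, -0.1559, 0.005]
eef_rot: [0.0, 0.742, -0.671, -0.0]
wrist_force: [-0.1, -0.3, -2.1]
opening: 0.585
grasp_force: 63.7
```

Request:
servo_tool --motion '[[[0, 0, 0, 0, 1], [0, 0, 0, 0, -1], [0, 0, 0, 0, -1], [0, 0, 0, 0, -1], [0, 0, 0, 0, -1]]]'

```text
time_s: 13.0
eef_pos: [0.6023, -0.1561, 0.0057]
eef_rot: [-0.0, 0.742, -0.671, 0.0]
wrist_force: [-0.1, -0.4, 0.0]
opening: 1.0
grasp_force: 0.0
```

Request:
servo_tool --motion '[[[0, 0, -3, 0, -1], [0, 0, -8, 0, -1], [-3, 0, -13, 0, -1], [-7, 0, -16, 0, -1], [-10, 0, -16, 0, -1]]]'

```text
time_s: 13.5
eef_pos: [0.595, -0.0566, 0.1712]
eef_rot: [-0.002, 0.741, -0.671, 0.004]
wrist_force: [0.6, 0.1, -0.7]
opening: 0.998
grasp_force: 0.0
```

Request:
servo_tool --motion '[[[0, 0, 0, 0, -1], [0, 0, 0, 0, -1]]]'

```text
time_s: 13.7
eef_pos: [0.5921, -0.0559, 0.1656]
eef_rot: [0.0, 0.742, -0.67, 0.0]
wrist_force: [-0.6, -0.3, -0.3]
opening: 1.001
grasp_force: 0.0
```

```bash
python3 - <<'E'
from h import *
c=grab('wrist');save(c,'w5')
a=proj(c,[[.605,-.158,.02]])[0].astype(int);print(a)
try: magnet(c,(a[0]-55,a[1]-55,a[0]+55,a[1]+55),8,.022)
except Exception as e: print(e)
plan(.41,.169,.16,29)
E
```

```text
[310  57]
index 1 is out of bounds for axis 0 with size 1
plan [-24.28  15.83   0.5 ] twist -23.2 alt 156.8 | q6 157.0 tcp [ 0.5919 -0.0567  0.165 ] yang -174.2 tilt [-0. -0. -1.] t 13.75 op 1.006
```

View pics/w5.png

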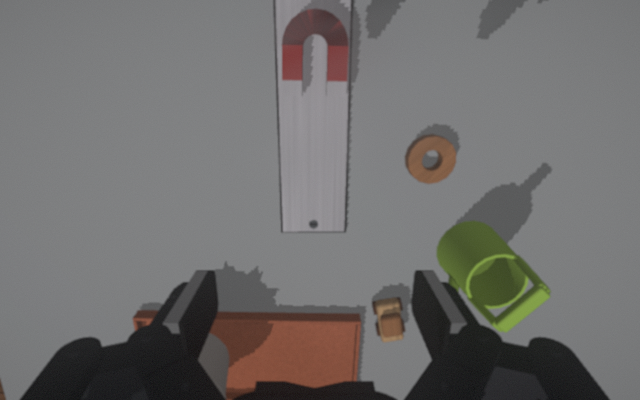

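The magnet lies straight on the strip, with its bow at (315,10) and the red leg ends at (293,80) and (338,80). Next is the big fish: hover behind its tail so the wrist camera sees it.

```bash
python3 - <<'E'
from h import *
c=grab('wrist');e=onz(c,[(292.5,80),(337.5,80)],.022)*1000;print('leg red ends',e.round(1),'bow',onz(c,[(316,9)],.02)[0].round(4),'screw',onz(c,[(314,224)],.006)[0].round(4))
S=np.array([601.5,-153.8]);u=np.array([-.0993,.995]);n=np.array([.995,.0993]);m=e.mean(0)[:2]-S;print('strip y of red ends',m@u,'x',m@n)
plan(.365,.247,.165,30)
E
```

```text
leg red ends [[ 617.4 -140.8   22. ]
 [ 581.5 -144.4   22. ]] bow [ 0.6039 -0.1937  0.02  ] screw [ 0.587  -0.0118  0.006 ]
strip y of red ends 11.370594105263883 x -0.9356458415768678
plan [-3.252e+01  1.954e+01 -2.000e-02] twist -24.3 alt 155.7 | q6 157.0 tcp [ 0.5918 -0.0571  0.1646] yang -174.3 tilt [-0.001 -0.    -1.   ] t 13.8 op 0.999
```

Request:
servo_tool --motion '[[[-4, 2.4, 0, -6, -1], [-8, 4.8, 0, -12, -1], [-12.3, 7.3, 0, -18, -1], [-16.5, 9.8, 0, -24.3, -1], [-20.5, 12.2, 0, -24.3, -1]]]'

```text
time_s: 14.3
eef_pos: [0.449, 0.1354, 0.1645]
eef_rot: [0.0, 0.866, -0.499, -0.001]
wrist_force: [0.9, 0.4, 1.0]
opening: 1.002
grasp_force: 0.0
```

```bash
python3 - <<'E'
from h import *
plan(.365,.247,.165,30)
t=grab('top');T=masks2(t);v=T['v'].astype(np.uint8)
img=cv2.cvtColor(t['pixels'],cv2.COLOR_RGB2BGR)
r=blobs(T['red'],(375,130,410,175),30,3);print('mag red ctr',onz(t,[cen(r[0])],.022)[0].round(4))
b=blobs(T['blue'],(400,130,445,175),20,5)
if b: print('small',rect(t,b[0],.02))
M=(v>178)&(T['s']<45)
p=np.vstack(blobs(M,(325,125,455,180),40,5));print('strip',rect(t,p,.006))
cv2.imwrite('pics/t2.png',cv2.resize(img[120:260,230:480],None,fx=3.2,fy=3.2,interpolation=cv2.INTER_CUBIC))
E
```

```text
plan [-13.86   1.68  -0.04] twist 0.1 alt -179.9 | q6 152.0 tcp [0.449  0.1354 0.1645] yang -149.9 tilt [-0.001 -0.    -1.   ] t 14.3 op 1.002
mag red ctr [ 0.5992 -0.1661  0.022 ]
small (606.2, -245.9, 47.6, 25.4, 89.2)
strip (611.1, -136.8, 327.9, 128.4, 89.1)
```

View pics/t2.png

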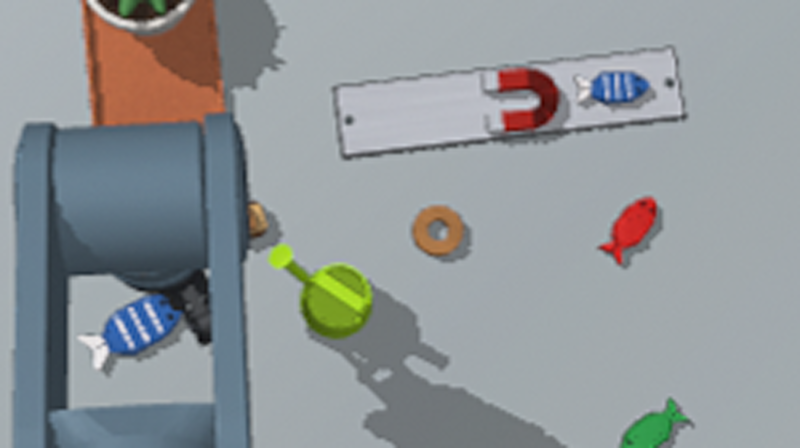

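In the top crop the magnet is about 9 mm right of the strip's middle, inside the 15 mm allowed, and the small fish is well placed at (618,88). Continue to the big fish.

Request:
servo_tool --motion '[[[-5, 0.6, 0, 0, -1], [-10, 1.2, 0, 0, -1], [-13, 1.7, 0, 0, -1], [-13.8, 1.7, 0, 0, -1], [-13.8, 1.7, 0, 0, -1]]]'

```text
time_s: 14.85
eef_pos: [0.3666, 0.2462, 0.165]
eef_rot: [0.0, 0.866, -0.499, 0.0]
wrist_force: [-0.2, 0.2, 0.2]
opening: 1.0
grasp_force: 0.0
```

```bash
python3 - <<'E'
from h import *
c=grab('wrist');save(c,'w6')
b=blobs(masks2(c)['blue'],None,200,9)[0];print(rect(c,b,.014),cen(b));d=cloud(c);u,v=map(int,cen(b));print(d[v-3:v+4,u-3:u+4].reshape(-1,3).mean(0))
r=rect(c,b,.014);a=np.radians(r[4]);
# nose extent along axis
q=onz(c,b.reshape(-1,2),.014)[:,:2]*1000;k=np.array([np.cos(a),np.sin(a)]);n=np.array([-k[1],k[0]])
s=q@k;e=[s.min(),s.max()];mid=((q@n).max()+(q@n).min())/2
for org in(e[1]-47.5,): print('origin',k*org+n*mid,'body',e[1]-e[0])
# tail whites
plan(.41,.169,-.003,r[4]+90)
E
```

```text
(414.3, 168.7, 74.0, 37.6, -61.2) (311.119426984359, 74.98314086634507)
[0.41415775 0.16886916 0.01377849]
origin [409.19363227 177.94442936] body 73.96315407088983
plan [ 8.77  0.13 16.81] twist 1.2 alt -178.8 | q6 168.0 tcp [0.3672 0.2456 0.1651] yang -150.0 tilt [ 0.    -0.001 -1.   ] t 14.9 op 1.001
```

```bash
python3 - <<'E'
from h import *
plan(.4095,.177,-.004,28.8)
E
```

```text
plan [ 8.05 -0.23 16.91] twist 1.2 alt -178.8 | q6 168.0 tcp [0.3672 0.2456 0.1651] yang -150.0 tilt [ 0.    -0.001 -1.   ] t 14.9 op 1.001
```

Request:
servo_tool --motion '[[[4, 0, 2, 1.2, -1], [8, -0.2, 5, 1.2, -1], [8, -0.2, 10, 1.2, -1], [8, -0.2, 13.5, 1.2, -1], [8, -0.2, 15, 1.2, -1]]]'

```text
time_s: 15.4
eef_pos: [0.4069, 0.1752, 0.0117]
eef_rot: [0.002, 0.86, -0.51, -0.002]
wrist_force: [-1.1, -0.6, 0.1]
opening: 1.004
grasp_force: 0.0
```

Request:
servo_tool --motion '[[[0, 0, 1, 0, -1], [0, 0, 1.7, 0, -1], [0, 0, 1.9, 0, -1], [0, 0, 1.9, 0, -1]]]'

```text
time_s: 15.8
eef_pos: [0.409, 0.1779, -0.0032]
eef_rot: [-0.0, 0.861, -0.509, 0.0]
wrist_force: [0.0, -0.1, 0.2]
opening: 0.998
grasp_force: 0.0
```

Request:
servo_tool --motion '[[[0, 0, 0, 0, 1], [0, 0, 0, 0, 1], [0, 0, 0, 0, 1], [0, 0, 0, 0, 1], [0, 0, 0, 0, 1]]]'

```text
time_s: 16.3
eef_pos: [0.4088, 0.1783, -0.0028]
eef_rot: [-0.0, 0.861, -0.509, 0.0]
wrist_force: [-2.0, -0.9, 7.3]
opening: 0.449
grasp_force: 60.4
```

Request:
servo_tool --motion '[[[0, 0, -2, 0, 1], [0, 0, -6, 0, 1], [0, 0, -10, 0, 1], [0, 0, -13, 0, 1], [0, 0, -13, 0, 1]]]'

```text
time_s: 16.8
eef_pos: [0.4115, 0.1787, 0.1309]
eef_rot: [-0.003, 0.861, -0.509, 0.004]
wrist_force: [1.4, -0.1, -0.0]
opening: 0.449
grasp_force: 60.8
```

```bash
python3 - <<'E'
from h import *
c=grab('wrist');o=ctrl.get_obs()
b=blobs(masks2(c)['blue'],(150,100,480,400),200,15)[0];r=rect(c,b,o['eef_pos'][2]+.018);print(r,cen(b))
q=onz(c,b.reshape(-1,2),o['eef_pos'][2]+.018)[:,:2]*1000;a=np.radians(r[4]);k=np.array([np.cos(a),np.sin(a)]);print('nose-47.5 rel tcp along axis',(q@k).max()-47.5-(o['eef_pos'][:2]*1000)@k)
plan(.6015-.0993*.088,-.1538+.995*.088,.05,5.7)
E
```

```text
(417.3, 167.0, 76.9, 38.7, -60.8) (314.5229128000845, 254.08012312706532)
nose-47.5 rel tcp along axis 4.494572720978368
plan [30.23 -4.17  7.93] twist 23.1 alt -156.9 | q6 159.0 tcp [0.4099 0.1784 0.1285] yang -151.2 tilt [ 0.005  0.001 -1.   ] t 16.85 op 0.445
```

Request:
servo_tool --motion '[[[4.5, -0.6, 0, 5, 1], [9, -1.2, 0, 10, 1], [13.5, -1.8, 0, 15, 1], [18, -2.4, 0, 20, 1], [22.5, -3, 0, 23.1, 1]]]'

```text
time_s: 17.35
eef_pos: [0.5426, -0.0059, 0.1242]
eef_rot: [0.001, 0.741, -0.672, -0.001]
wrist_force: [0.4, 0.2, -1.1]
opening: 0.447
grasp_force: 60.7
```

```bash
python3 - <<'E'
from h import *
plan(.5926,-.0643,.05,5.7)
E
```

```text
plan [ 6.31 -4.44  7.4 ] twist -0.1 alt 179.9 | q6 161.0 tcp [ 0.5426 -0.0059  0.1242] yang -174.4 tilt [-0.003  0.001 -1.   ] t 17.35 op 0.447
```

Request:
servo_tool --motion '[[[3, -2.2, 1, 0, 1], [6, -4.2, 3, 0, 1], [6.3, -4.4, 5.5, 0, 1], [6.3, -4.4, 7.4, 0, 1], [6.3, -4.4, 7.4, 0, 1]]]'

```text
time_s: 17.85
eef_pos: [0.589, -0.0621, 0.0469]
eef_rot: [0.002, 0.741, -0.671, -0.004]
wrist_force: [-0.0, 0.4, -0.6]
opening: 0.447
grasp_force: 60.7
```

Request:
servo_tool --motion '[[[0, 0, 0, 0, 1], [0, 0, 0, 0, 1]]]'

```text
time_s: 18.05
eef_pos: [0.5935, -0.0628, 0.053]
eef_rot: [-0.0, 0.742, -0.671, 0.0]
wrist_force: [1.3, 0.1, -0.3]
opening: 0.448
grasp_force: 60.7
```

```bash
python3 - <<'E'
from h import *
plan(.5926,-.0643,.004,5.7)
E
```

```text
plan [0.14 0.11 4.9 ] twist 0.1 alt -179.9 | q6 157.0 tcp [ 0.5935 -0.0628  0.053 ] yang -174.2 tilt [ 0.001 -0.    -1.   ] t 18.05 op 0.448
```

Request:
servo_tool --motion '[[[0.1, 0.1, 1.5, 0, 1], [0.1, 0.1, 3, 0, 1], [0.1, 0.1, 4.2, 0, 1], [0.1, 0.1, 4.7, 0, 1], [0.1, 0.1, 4.8, 0, 1]]]'

```text
time_s: 18.55
eef_pos: [0.5915, -0.0637, 0.0033]
eef_rot: [0.0, 0.742, -0.671, -0.001]
wrist_force: [-0.2, -0.5, -0.7]
opening: 0.449
grasp_force: 60.8
```

Request:
servo_tool --motion '[[[0, 0, 0, 0, 1], [0, 0, 0, 0, -0.7], [0, 0, 0, 0, -0.7], [0, 0, 0, 0, -0.7], [0, 0, 0, 0, -0.7]]]'

```text
time_s: 19.05
eef_pos: [0.5923, -0.064, 0.0045]
eef_rot: [-0.0, 0.742, -0.671, 0.0]
wrist_force: [1.0, -0.4, -0.6]
opening: 0.85
grasp_force: 0.0
```

Request:
servo_tool --motion '[[[0, 0, -3, 0, -1], [0, 0, -8, 0, -1], [-3, 0, -13, 0, -1], [-7, 0, -17, 0, -1], [-10, 0, -19, 0, -1]]]'

```text
time_s: 19.55
eef_pos: [0.5829, 0.0353, 0.197]
eef_rot: [-0.001, 0.741, -0.672, 0.001]
wrist_force: [1.4, 1.0, -0.5]
opening: 1.0
grasp_force: 0.0
```

Request:
servo_tool --motion '[[[0, 0, 0, 0, -1], [0, 0, 0, 0, -1]]]'

```text
time_s: 19.75
eef_pos: [0.5826, 0.0359, 0.195]
eef_rot: [-0.001, 0.742, -0.67, 0.001]
wrist_force: [-0.2, -0.0, -0.4]
opening: 1.003
grasp_force: 0.0
```

```bash
python3 - <<'E'
from h import *
c=grab('wrist');save(c,'w7')
S=np.array([601.5,-153.8]);u=np.array([-.0993,.995]);n=np.array([.995,.0993])
for b in blobs(masks2(c)['blue'],None,100,9):
    r=rect(c,b,.02);d=np.array(r[:2])-S;print(r,cen(b),'strip y,x',d@u,d@n)
plan(.378,.341,.16,87)
E
```

```text
(592.9, -76.2, 74.9, 37.4, -87.8) (315.3869924141008, 50.65238732708612) strip y,x 78.06598000000001 -0.8513200000000207
plan [-32.49  17.2    3.35] twist -81.2 alt 98.8 | q6 166.0 tcp [0.5819 0.0351 0.1936] yang -174.2 tilt [-0. -0. -1.] t 19.8 op 1.002
```

View pics/w7.png

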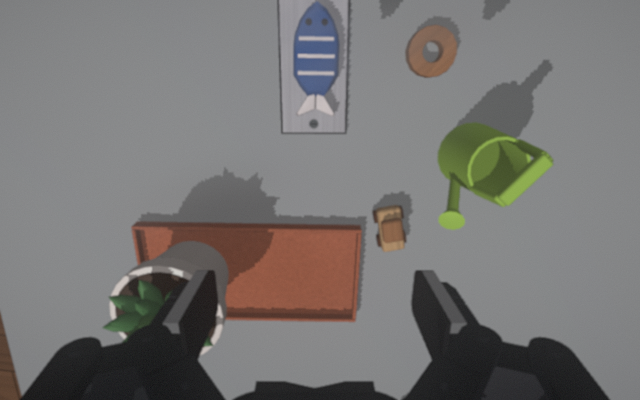

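The view shows the big fish straight and centred on the strip at (315,50), with its tail short of the screw. The tray's front corners are (360,227) and (357,320), the car is at (390,228), and the can's mouth is at (505,170) with its handle at (527,180) and spout tip at (453,220). Measure the can and tray now.

```bash
python3 - <<'E'
from h import *
c=grab('wrist');d=cloud(c);L=masks2(c)['lime']
m=L&(d[...,2]>.093);q=d[m];print(m.sum(),q[:,2].max(),np.median(q[:,2]));r=cv2.minAreaRect((q[:,:2]*1000).astype(np.float32));print('handle',r)
sp=onz(c,[(453,220)],.078)[0];print('spout',sp.round(4),d[220,453].round(4))
m=L&(abs(d[...,2]-.062)<.004)&(d[...,1]<10);q=d[m][:,:2]*1000
(x,y),(w,h),a=cv2.minAreaRect(q.astype(np.float32));print('rim pts',x,y,w,h)
X=onz(c,[(360,227),(357,320),(135,222)],.014)*1000;print('tray',X.round(1))
f=X[:2].mean(0)[:2];a=X[0]-X[2];print('front mid',f,'len',np.linalg.norm(X[0]-X[1]),np.linalg.norm(a),'ang x',np.degrees(np.arctan2(-a[1],-a[0])),'floor z',np.median(d[265:290,250:330,2]))
k=(X[2]-X[0])[:2];k/=np.linalg.norm(k);print('tray origin',f+58*k)
E
```

```text
1063 0.34212836755235665 0.10163111470786657
handle ((505.724365234375, -10.531139373779297), (45.96730041503906, 178.99098205566406), 80.03570556640625)
spout [0.4644 0.0467 0.078 ] [0.4614 0.049  0.0717]
rim pts 447.3019714355469 14.244464874267578 91.32843780517578 41.8751106262207
tray [[528.4  87.1  14. ]
 [515.  202.4  14. ]
 [760.9 105.2  14. ]]
front mid [521.71725477 144.78406942] len 116.07831687371848 233.13514825984402 ang x 4.447534597377217 floor z 0.004157704108046528
tray origin [579.54260286 149.28174854]
```

```bash
python3 - <<'E'
from h import *
c=grab('wrist');d=cloud(c);L=masks2(c)['lime'].astype(np.uint8);L=cv2.erode(L,np.ones((3,3)))>0
m=L&(d[...,2]>.098)&(d[...,2]<.106);m[:,:430]=0;q=d[m];print(len(q),np.median(q[:,2]));r=cv2.minAreaRect((q[:,:2]*1000).astype(np.float32));print('handle',r,q.mean(0).round(4))
t=grab('top')
S=(q[:,:2].mean(0));print('top px',proj(t,[[*S,.102]]))
v=np.array([.4644,.0467])-S;print('spout dir',np.degrees(np.arctan2(v[1],v[0])),np.linalg.norm(v))
plan(.378,.341,.195,87)
E
```

```text
782 0.10183451700904865
handle ((431.0718688964844, 2.812471389770508), (45.911128997802734, 10.207792282104492), 55.34733581542969) [0.4312 0.0024 0.1017]
top px [[336.5314231  208.92761263]]
spout dir 53.1245923638617 0.05534965231152346
plan [-32.54  17.22  -0.21] twist -81.3 alt 98.7 | q6 166.0 tcp [0.5814 0.0342 0.1923] yang -174.3 tilt [-0.003  0.    -1.   ] t 19.95 op 0.996
```

```bash
python3 - <<'E'
from h import *
plan(.4311,.0028,.14,-35)
E
```

```text
plan [ 1.64 15.25  5.27] twist 40.7 alt -139.3 | q6 166.0 tcp [0.5814 0.0342 0.1923] yang -174.3 tilt [-0.003  0.    -1.   ] t 19.95 op 0.996
```

Request:
servo_tool --motion '[[[0.5, 4, 0, -8.5, -1], [1, 8, 1, -17, -1], [1.6, 12, 2, -25.5, -1], [1.6, 15.2, 3, -34, -1], [1.6, 15.2, 4, -42.5, -1]]]'

```text
time_s: 20.45
eef_pos: [0.4282, 0.0036, 0.1518]
eef_rot: [0.0, 0.935, -0.355, -0.002]
wrist_force: [0.2, -0.0, 0.8]
opening: 1.0
grasp_force: 0.0
```

Request:
servo_tool --motion '[[[0, 0, 0, -8.5, -1], [0, 0, 0, -17, -1], [0, 0, 0, -25.5, -1], [0, 0, 0, -34, -1], [0, 0, 0, -42.5, -1]]]'

```text
time_s: 20.95
eef_pos: [0.432, 0.0033, 0.153]
eef_rot: [-0.0, 1.0, 0.009, -0.001]
wrist_force: [0.0, 0.3, -0.6]
opening: 1.002
grasp_force: 0.0
```

Request:
servo_tool --motion '[[[0, 0, 0, -8.5, -1], [0, 0, 0, -17, -1], [0, 0, 0, -25.5, -1], [0, 0, 0, -34, -1], [0, 0, 0, -42.5, -1]]]'

```text
time_s: 21.45
eef_pos: [0.432, 0.0033, 0.153]
eef_rot: [-0.001, 0.929, 0.37, -0.001]
wrist_force: [-0.2, 1.0, 1.4]
opening: 1.0
grasp_force: 0.0
```

Request:
servo_tool --motion '[[[0, 0, 0, -8.5, -0.4], [0, 0, 0, -11.8, -0.4], [0, 0, 0, -11.8, -0.4], [0, 0, 0, -11.8, -0.4]]]'

```text
time_s: 21.85
eef_pos: [0.4322, 0.0036, 0.1534]
eef_rot: [-0.0, 0.888, 0.461, -0.001]
wrist_force: [0.5, 0.1, 0.4]
opening: 0.699
grasp_force: 0.0
```

```bash
python3 - <<'E'
from h import *
plan(.4311,.0028,.081,-35)
c=grab('wrist');d=cloud(c);L=masks2(c)['lime'].astype(np.uint8);L=cv2.erode(L,np.ones((3,3)))>0
m=L&(d[...,2]>.098)&(d[...,2]<.106);q=d[m];print(len(q));r=cv2.minAreaRect((q[:,:2]*1000).astype(np.float32));print('handle',r,q.mean(0).round(4))
E
```

```text
plan [-0.12 -0.03  7.24] twist -0.1 alt 179.9 | q6 20.0 tcp [0.4322 0.0036 0.1534] yang -35.1 tilt [-0.001  0.    -1.   ] t 21.85 op 0.699
1150
handle ((430.3765869140625, 4.776788711547852), (45.81133270263672, 11.443885803222656), 55.1746826171875) [0.4317 0.0065 0.1015]
```

Request:
servo_tool --motion '[[[-0.1, -0.1, 2.5, 0, -0.4], [-0.1, -0.1, 5, 0, -0.4], [-0.1, -0.1, 6.5, 0, -0.4], [-0.1, -0.1, 7.2, 0, -0.4], [-0.1, -0.1, 7.2, 0, -0.4]]]'

```text
time_s: 22.4
eef_pos: [0.4305, 0.0039, 0.0812]
eef_rot: [-0.001, 0.887, 0.462, -0.001]
wrist_force: [1.0, 0.6, 0.1]
opening: 0.697
grasp_force: 0.0
```

Request:
servo_tool --motion '[[[0, 0, 0, 0, 1], [0, 0, 0, 0, 1], [0, 0, 0, 0, 1], [0, 0, 0, 0, 1], [0, 0, 0, 0, 1]]]'

```text
time_s: 22.9
eef_pos: [0.4317, 0.0038, 0.0829]
eef_rot: [0.0, 0.887, 0.462, 0.001]
wrist_force: [-2.1, 1.4, 6.0]
opening: 0.115
grasp_force: 59.5
```

Request:
servo_tool --motion '[[[0, 0, -1.5, 0, 1], [0, 0, -3.5, 0, 1], [0, 0, -5, 0, 1], [0, 0, -6, 0, 1], [0, 0, -6, 0, 1]]]'

```text
time_s: 23.4
eef_pos: [0.4322, 0.0036, 0.1433]
eef_rot: [0.001, 0.887, 0.462, 0.001]
wrist_force: [1.3, -0.1, -0.7]
opening: 0.121
grasp_force: 58.7
```

```bash
python3 - <<'E'
from h import *
plan(.578,.150,.087,None)
E
```

```text
plan [20.35  3.54  5.66] twist 0 alt 0 | q6 20.0 tcp [0.4322 0.0036 0.1433] yang -35.0 tilt [ 0.003 -0.001 -1.   ] t 23.4 op 0.121
```

Request:
servo_tool --motion '[[[3, 0.5, 0, 0, 1], [7.5, 1.3, 0, 0, 1], [12, 2.1, 0, 0, 1], [16.5, 2.9, 0, 0, 1], [19.5, 3.4, 0, 0, 1]]]'

```text
time_s: 23.9
eef_pos: [0.5719, 0.1462, 0.1407]
eef_rot: [-0.0, 0.887, 0.462, -0.0]
wrist_force: [0.7, -1.4, -0.5]
opening: 0.115
grasp_force: 58.7
```

Request:
servo_tool --motion '[[[0.8, 0.1, 1, 0, 1], [0.8, 0.1, 2.5, 0, 1], [0.8, 0.1, 3.5, 0, 1], [0.8, 0.1, 4, 0, 1], [0.8, 0.1, 4, 0, 1]]]'

```text
time_s: 24.4
eef_pos: [0.5747, 0.1491, 0.1005]
eef_rot: [-0.001, 0.887, 0.461, -0.001]
wrist_force: [-0.4, -0.8, -0.7]
opening: 0.123
grasp_force: 58.7
```

```bash
python3 - <<'E'
from h import *
plan(.578,.150,.0865,None)
t=grab('top');save(t,'t3');P=cloud(t)
E
```

```text
plan [0.27 0.22 1.4 ] twist 0 alt 0 | q6 38.0 tcp [0.5747 0.1491 0.1005] yang -35.0 tilt [-0.003 -0.    -1.   ] t 24.4 op 0.123
```

Request:
servo_tool --motion '[[[0.2, 0.1, 0.6, 0, 1], [0.2, 0.1, 1.1, 0, 1], [0.2, 0.1, 1.4, 0, 1], [0.2, 0.1, 1.5, 0, 1], [0.2, 0.1, 1.5, 0, 1]]]'

```text
time_s: 24.95
eef_pos: [0.5783, 0.1512, 0.0871]
eef_rot: [0.0, 0.887, 0.462, 0.0]
wrist_force: [0.4, -0.1, -1.0]
opening: 0.118
grasp_force: 58.8
```

Request:
servo_tool --motion '[[[0, 0, 0, 0, 1], [0, 0, 0, 0, 0.2], [0, 0, 0, 0, 0.2], [0, 0, 0, 0, 0.2], [0, 0, 0, 0, 0.2]]]'

```text
time_s: 25.45
eef_pos: [0.5782, 0.1512, 0.0871]
eef_rot: [0.0, 0.887, 0.462, 0.0]
wrist_force: [0.5, -0.4, -0.1]
opening: 0.401
grasp_force: 0.0
```

Request:
servo_tool --motion '[[[0, 0, -2, 0, 0.2], [0, 0, -5, 0, 0], [0, 0, -9, 0, -1], [-2, 0, -12, 0, -1], [-6, 0, -12, 0, -1]]]'

```text
time_s: 25.95
eef_pos: [0.5474, 0.1027, 0.2127]
eef_rot: [0.002, 0.886, 0.463, 0.005]
wrist_force: [0.5, -1.3, 0.1]
opening: 0.976
grasp_force: 0.0
```

```bash
python3 - <<'E'
from h import *
plan(.30,.33,.20,87)
s=grab('scene');cv2.imwrite('pics/s2.png',cv2.resize(cv2.cvtColor(s['pixels'],cv2.COLOR_RGB2BGR)[120:360,230:470],None,fx=2.4,fy=2.4))
E
```

```text
plan [  4.52 -33.3    1.01] twist 58.2 alt -121.8 | q6 33.0 tcp [0.5474 0.1027 0.2127] yang -34.8 tilt [ 0.011  0.    -1.   ] t 25.95 op 0.976
```

View pics/s2.png

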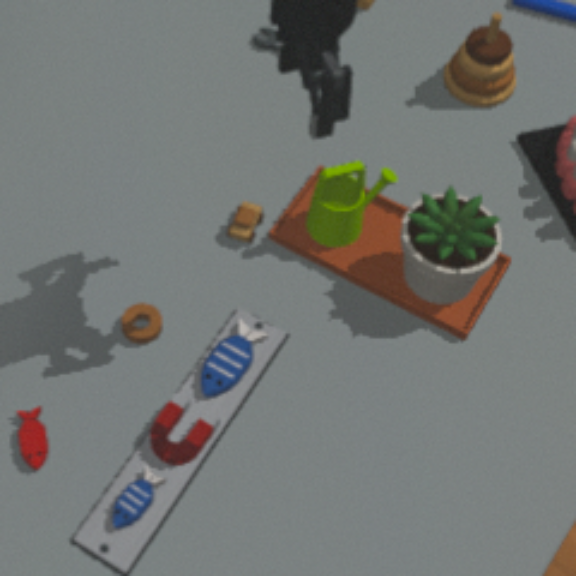

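The can stands upright on the tray front, and both fish and the magnet are laid out along the strip. Next, hover near the spanner.

```bash
python3 - <<'E'
from h import *
plan(.30,.335,.18,87)
E
```

```text
plan [  5.55 -33.42   2.81] twist 58.1 alt -121.9 | q6 33.0 tcp [0.5422 0.0982 0.2093] yang -34.9 tilt [ 0.002 -0.003 -1.   ] t 26.0 op 0.998
```

Request:
servo_tool --motion '[[[0.8, -4.8, 0, 8, -1], [1.6, -9.6, 0, 16, -1], [2.4, -14.4, 0, 24, -1], [3.2, -19.2, 0, 32, -1], [4, -24, 0, 40, -1]]]'

```text
time_s: 26.5
eef_pos: [0.3726, 0.2695, 0.2071]
eef_rot: [-0.0, 0.991, 0.135, 0.0]
wrist_force: [0.5, 0.1, 0.1]
opening: 1.001
grasp_force: 0.0
```

```bash
python3 - <<'E'
from h import *
plan(.30,.335,.18,87)
E
```

```text
plan [-5.24 -8.25  2.71] twist 18.5 alt -161.5 | q6 95.0 tcp [0.3726 0.2695 0.2071] yang -74.5 tilt [ 0.  0. -1.] t 26.5 op 1.001
```

Request:
servo_tool --motion '[[[-2.5, -4, 1, 8, -1], [-4.8, -7.5, 2, 16, -1], [-5.2, -8.2, 2.7, 18.5, -1], [-5.2, -8.2, 2.7, 18.5, -1], [-5.2, -8.2, 2.7, 18.5, -1]]]'

```text
time_s: 27.0
eef_pos: [0.302, 0.3331, 0.1802]
eef_rot: [0.0, 1.0, -0.022, 0.0]
wrist_force: [-0.2, -0.2, 0.0]
opening: 1.0
grasp_force: 0.0
```

```bash
python3 - <<'E'
from h import *
c=grab('wrist');save(c,'w8');d=cloud(c);t=grab('top')
z=d[...,2];m=(z>.006)&(z<.013)&(abs(d[...,0]-.378)<.09)&(abs(d[...,1]-.341)<.05)
v=masks2(c)['v'];a=proj(c,[[.378,.341,.009]])[0].astype(int);print(a,m.sum(),np.median(z[m]),'v',np.median(v[m]),'bg',np.median(v))
m=cv2.morphologyEx(m.astype(np.uint8),cv2.MORPH_OPEN,np.ones((3,3)));
for b in blobs(m,None,150,5)[:2]: print('depth-blob',rect(c,b,.009),cen(b))
m2=(v<np.median(v)-30);win=(max(a[0]-70,0),max(a[1]-110,0),a[0]+70,a[1]+90)
for b in blobs(m2,win,150,3)[:3]: print('dark',rect(c,b,.009),cen(b))
plan(.378,.341,.0,87)
E
```

```text
[302  92] 2795 0.008682588429132554 v 86.0 bg 125.0
depth-blob (380.9, 343.4, 109.8, 33.3, -2.3) (299.10104529616723, 84.6233707575171)
dark (380.9, 342.5, 112.2, 35.8, -4.2) (300.7489811147466, 84.80833476838299)
plan [ 7.44 -1.15 18.07] twist 0.4 alt -179.6 | q6 125.0 tcp [0.303  0.3329 0.1806] yang -92.6 tilt [ 0.001  0.    -1.   ] t 27.1 op 0.999
```

View pics/w8.png

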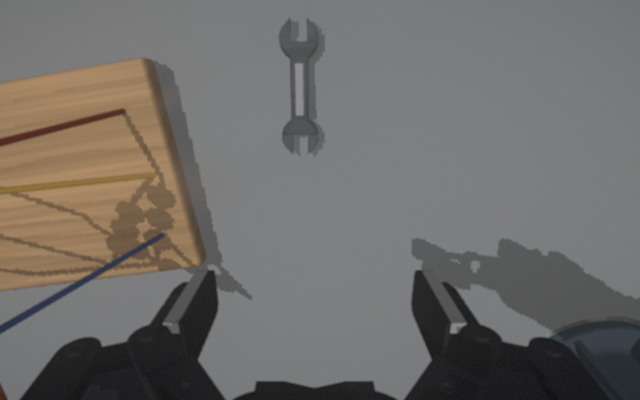

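The spanner is centred at (299,86), 8.7 mm high, and the bead maze board is well clear to the left.

Request:
servo_tool --motion '[[[3.5, -0.6, 4, 0.2, -0.3], [7, -1.2, 9, 0.2, -0.3], [7.7, -1.4, 13, 0.2, -0.3], [7.7, -1.4, 15.5, 0.2, -0.3], [7.7, -1.4, 16, 0.2, -0.3]]]'

```text
time_s: 27.6
eef_pos: [0.3782, 0.3411, 0.0165]
eef_rot: [0.002, 1.0, -0.026, -0.003]
wrist_force: [-0.6, -0.2, -0.1]
opening: 0.65
grasp_force: 0.0
```

Request:
servo_tool --motion '[[[0, 0, 0, 0, -0.3], [0, 0, 0, 0, -0.3]]]'

```text
time_s: 27.8
eef_pos: [0.3809, 0.3441, 0.0219]
eef_rot: [-0.001, 1.0, -0.025, 0.001]
wrist_force: [-0.4, 0.3, -0.1]
opening: 0.648
grasp_force: 0.0
```

```bash
python3 - <<'E'
from h import *
plan(.3805,.343,-.002,86.8)
E
```

```text
plan [-0.04  0.12  2.39] twist 0.4 alt -179.6 | q6 122.0 tcp [0.3809 0.3441 0.0219] yang -92.8 tilt [ 0.003  0.001 -1.   ] t 27.8 op 0.648
```

Request:
servo_tool --motion '[[[0, 0.1, 0.8, 0.4, -0.3], [0, 0.1, 1.5, 0.4, -0.3], [0, 0.1, 2, 0.4, -0.3], [0, 0.1, 2.3, 0.4, -0.3], [0, 0.1, 2.3, 0.4, -0.3]]]'

```text
time_s: 28.3
eef_pos: [0.3788, 0.3425, -0.0035]
eef_rot: [0.0, 1.0, -0.028, -0.0]
wrist_force: [-0.7, 0.1, -0.7]
opening: 0.648
grasp_force: 0.0
```

Request:
servo_tool --motion '[[[0, 0, 0, 0, 1], [0, 0, 0, 0, 1], [0, 0, 0, 0, 1], [0, 0, 0, 0, 1], [0, 0, 0, 0, 1]]]'

```text
time_s: 28.8
eef_pos: [0.3796, 0.3429, -0.0025]
eef_rot: [-0.0, 1.0, -0.028, 0.0]
wrist_force: [-1.4, -1.5, 4.6]
opening: 0.159
grasp_force: 59.0
```

Request:
servo_tool --motion '[[[0, 0, -2, 0, 1], [0, 0, -5.5, 0, 1], [0, 0, -10, 0, 1], [0, 0, -14, 0, 1], [0, 0, -16, 0, 1]]]'

```text
time_s: 29.3
eef_pos: [0.3808, 0.3435, 0.1607]
eef_rot: [-0.001, 1.0, -0.028, 0.002]
wrist_force: [-0.2, 1.0, -2.0]
opening: 0.161
grasp_force: 58.9
```

```bash
python3 - <<'E'
from h import *
c=grab('wrist');c=grab('wrist');o=ctrl.get_obs();print(o['eef_pos'],o['opening'],o['grasp_force'])
d=cloud(c);z=d[...,2]-o['eef_pos'][2];x=d[...,:2]-o['eef_pos'][:2]
m=(z>.002)&(z<.02)&(abs(x[...,0])<.09)&(abs(x[...,1])<.03)
q=d[m][:,:2]*1000
print(m.sum(),cv2.minAreaRect(q.astype(np.float32)))
plan(.58,-.14,.12,5.7+90)
E
```

```text
[0.38134726 0.34385958 0.16042741] 0.1602914269245845 58.85909378528595
8544 ((383.6170349121094, 344.00341796875), (40.08428192138672, 115.49641418457031), 86.78673553466797)
plan [22.53 47.21  4.  ] twist -8.9 alt 171.1 | q6 122.0 tcp [0.3813 0.3439 0.1604] yang -93.2 tilt [ 0.006  0.003 -1.   ] t 29.4 op 0.16
```

Request:
servo_tool --motion '[[[2, 4, 0, -2, 1], [4, 8.5, 0, -4, 1], [6, 13, 0, -6, 1], [8, 17.5, 0, -8, 1], [10, 22, 0, -8.9, 1]]]'

```text
time_s: 29.9
eef_pos: [0.4658, 0.1156, 0.155]
eef_rot: [-0.0, 0.999, 0.05, -0.001]
wrist_force: [1.4, -0.9, -1.6]
opening: 0.158
grasp_force: 58.9
```

Request:
servo_tool --motion '[[[2.5, 4.2, 0, 0, 1], [5, 8.4, 0, 0, 1], [7.5, 12.6, 0, 0, 1], [10, 16.8, 0, 0, 1], [12, 20.5, 0, 0, 1]]]'

```text
time_s: 30.4
eef_pos: [0.6064, -0.0768, 0.1544]
eef_rot: [-0.001, 0.999, 0.049, -0.001]
wrist_force: [0.8, -0.5, -0.9]
opening: 0.155
grasp_force: 58.9
```

```bash
python3 - <<'E'
from h import *
plan(.5972,-.1426,.06,95.7)
E
```

```text
plan [-1.54  6.47  9.43] twist -0.1 alt 179.9 | q6 66.0 tcp [ 0.6064 -0.0768  0.1544] yang -84.4 tilt [-0.003  0.001 -1.   ] t 30.4 op 0.155
```

Request:
servo_tool --motion '[[[-0.8, 3.5, 1, 0, 1], [-1.5, 6, 3, 0, 1], [-1.5, 6.5, 6, 0, 1], [-1.5, 6.5, 8.5, 0, 1], [-1.5, 6.5, 9.4, 0, 1]]]'

```text
time_s: 30.9
eef_pos: [0.5943, -0.14, 0.0576]
eef_rot: [-0.002, 0.999, 0.049, -0.004]
wrist_force: [-0.6, 0.2, -1.4]
opening: 0.156
grasp_force: 58.9
```

Request:
servo_tool --motion '[[[0, 0, 0, 0, 1], [0, 0, 0, 0, 1], [0, 0, 0, 0, 1]]]'

```text
time_s: 31.2
eef_pos: [0.599, -0.141, 0.0645]
eef_rot: [0.001, 0.999, 0.05, 0.001]
wrist_force: [-0.3, -0.1, -0.2]
opening: 0.159
grasp_force: 58.9
```

```bash
python3 - <<'E'
from h import *
plan(.5972,-.1426,.021,95.7)
c=grab('wrist');save(c,'w9')
E
```

```text
plan [-0.21  0.13  4.35] twist 0.0 alt -180.0 | q6 60.0 tcp [ 0.599  -0.141   0.0645] yang -84.3 tilt [ 0.002 -0.001 -1.   ] t 31.2 op 0.159
```

View pics/w9.png

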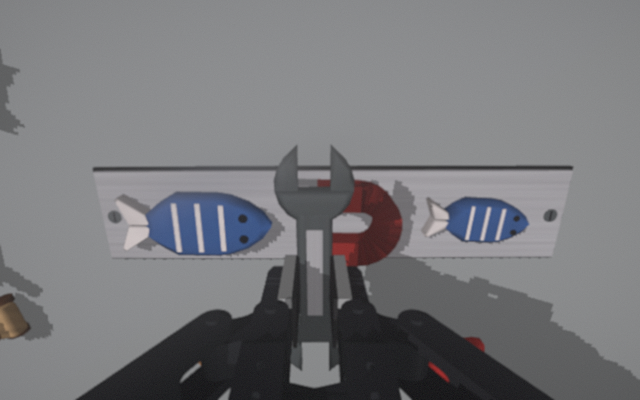

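The picture shows the spanner held squarely over the poles: spanner axis at column 315, the magnet's bow end at column 402 and the fish clear at both sides. Lower it.

Request:
servo_tool --motion '[[[-0.1, 0.1, 1.5, 0, 1], [-0.1, 0.1, 2.7, 0, 1], [-0.1, 0.1, 3.6, 0, 1], [-0.1, 0.1, 4.1, 0, 1], [-0.1, 0.1, 4.2, 0, 1]]]'

```text
time_s: 31.75
eef_pos: [0.5964, -0.1417, 0.0198]
eef_rot: [-0.0, 0.999, 0.049, -0.001]
wrist_force: [-0.1, 0.3, -1.2]
opening: 0.167
grasp_force: 58.9
```

Request:
servo_tool --motion '[[[0, 0, 0.1, 0, 1], [0, 0, 0.1, 0, 1]]]'

```text
time_s: 31.95
eef_pos: [0.5972, -0.1421, 0.0202]
eef_rot: [0.0, 0.999, 0.049, 0.0]
wrist_force: [0.5, 0.4, -0.3]
opening: 0.156
grasp_force: 58.9
```

Request:
servo_tool --motion '[[[0, 0, 0.05, 0, 1], [0, 0, 0.05, 0, 0.3], [0, 0, 0.05, 0, 0.3], [0, 0, 0.05, 0, 0.3], [0, 0, 0.05, 0, 0.3]]]'

```text
time_s: 32.45
eef_pos: [0.5971, -0.1421, 0.0198]
eef_rot: [0.0, 0.999, 0.049, 0.0]
wrist_force: [0.0, -0.5, 0.4]
opening: 0.35
grasp_force: 0.0
```

Request:
servo_tool --motion '[[[0, 0, -1, 0, 0.3], [0, 0, -4, 0, 0.3], [0, 0, -9, 0, 0.3], [-4, 0, -14, 0, 0], [-8, 0, -16, 0, -1]]]'

```text
time_s: 32.95
eef_pos: [0.5256, -0.1501, 0.1797]
eef_rot: [0.002, 0.999, 0.05, 0.003]
wrist_force: [-0.7, -0.5, 1.5]
opening: 0.657
grasp_force: 0.0
```

Request:
servo_tool --motion '[[[0, 0, 0, 0, -1], [0, 0, 0, 0, -1], [0, 0, 0, 0, -1]]]'

```text
time_s: 33.25
eef_pos: [0.5242, -0.1492, 0.1751]
eef_rot: [-0.0, 0.999, 0.049, -0.0]
wrist_force: [-0.3, 0.1, -0.8]
opening: 0.999
grasp_force: 0.0
```

```bash
python3 - <<'E'
from h import *
c=grab('wrist');d=cloud(c);o=ctrl.get_obs();print(o['eef_pos'],o['opening'])
S=np.array([601.5,-153.8]);u=np.array([-.0993,.995]);n=np.array([.995,.0993])
z=d[...,2];m=(z>.026)&(z<.037)&(abs(d[...,0]-.6)<.09)&(abs(d[...,1]+.14)<.06)
r=cv2.minAreaRect((d[m][:,:2]*1000).astype(np.float32));x=np.array(r[0])-S;print('spanner',r,'z',np.percentile(z[m],[10,50,90]),'strip y,x',x@u,x@n)
M=masks2(c);rb=max(blobs(M['red'],None,200,3),key=lambda b:-abs(onz(c,[cen(b)],.022)[0][0]-.6))
q=onz(c,rb.reshape(-1,2),.022)[:,:2]*1000-S;print('magnet bow end y',(q@u).min(),'-> origin y',(q@u).min()+32,'across',(q@n).min(),(q@n).max())
for b in blobs(M['blue'],None,100,9):
    r=rect(c,b,.02);x=np.array(r[:2])-S;print('fish',r,'y,x',x@u,x@n)
f=lambda C:0
t=grab('top');L=masks2(t)['lime'];D=cloud(t);mm=L&(D[...,2]>.098)&(D[...,2]<.106);print('can handle',(np.median(D[mm],0)).round(4))
s=grab('scene');cv2.imwrite('pics/s3.png',cv2.resize(cv2.cvtColor(s['pixels'],cv2.COLOR_RGB2BGR)[170:370,230:450],None,fx=3,fy=3))
E
```

```text
[ 0.52411485 -0.14901634  0.17447214] 1.0020240972957872
spanner ((598.8311767578125, -141.7469940185547), (114.47618865966797, 33.546531677246094), 6.339221954345703) z [0.02945324 0.03067896 0.03176076] strip y,x 12.257755099487316 -1.458615632019042
magnet bow end y 239.19796682123615 -> origin y 271.19796682123615 across -2.3069854611330007 35.693776746580056
fish (592.8, -76.3, 74.4, 37.3, -84.5) y,x 77.97641000000002 -0.9607500000000444
fish (612.4, -246.3, 49.7, 25.1, -87.7) y,x -93.11986999999999 1.6602499999999782
can handle [0.5717 0.1518 0.1032]
```

View pics/s3.png

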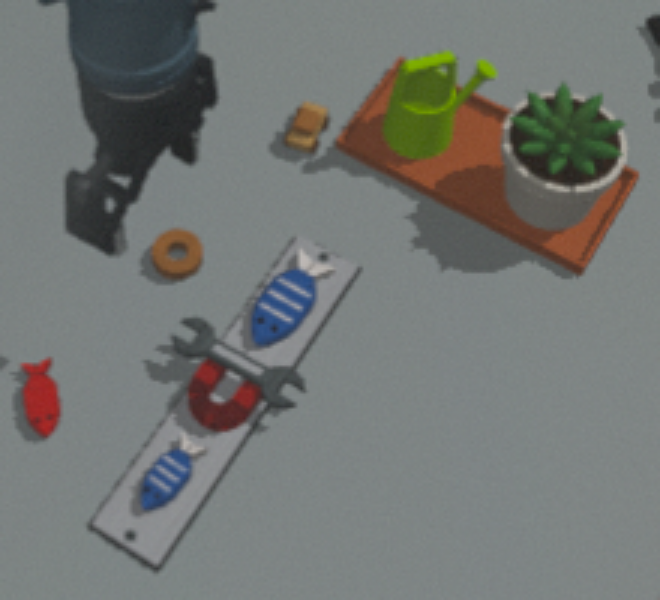

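The last picture shows the spanner flat across the poles (top at 31 mm, 12 mm left of the strip's middle, so about 21 mm poleward on the magnet). The fish are clear of it, and the can is upright on the tray in front of the pot. Handing in.

```bash
python3 -c "
from bench import ctrl
print(ctrl.hand_in())"
```

```text
the job is handed in; nothing more can be done
None
```

The job is handed in (no verdict came back): the magnet, both fish, spanner and can all measured or looked in place, everything is released at about 33 s, and the magnet has the least margin, about 9 mm right of the strip's middle (15 mm allowed).

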